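# Reverse the slide magazines in the feeder for a second pass

### The arm

A 6-joint arm with a two-finger parallel gripper is mounted at the origin on a cart in front of the work surface, level with it; the furniture and walls round the work are solid. World frame = base frame: x ahead of the robot, y to its left, z up, the work surface at z = 0. Lengths are in m, angles in rad, forces in N, time in s.
With the tool pointing down it reaches from about 0.35 to 0.775 m from the base axis. Payload 7.3 kg.
Tool frame: the origin (TCP) lies where the fingers leave the gripper's body, on its centre line; the fingertips stand 66 mm ahead of it and the grasp point (between the pads) lies bot.grip_depth ahead of it (bot.grip_depth is the distance from the TCP to the grasp point, in m); y points along the fingers, z is the direction in which the jaws open and shut, and the axes are right-handed (so a half turn about y gives the same grasp; the last joint's range is limited). The gripper opens to 92 mm and grips with 3 to 60 N. Pads are 19 mm wide; open, the fingers measure 130 mm over their backs; the gripper's body (75 mm by 190 mm) begins 47 mm behind the grasp point.
Start: joints at [1.043, 0.342, 1.524, -0, 1.275, -0.146], TCP at [0.196, 0.487, 0.292] pointing down, gripper open.
Joint ranges: [-2.53, 2.53], [-0.77, 2.02], [0.04, 2.7], [-1, 4.14], [0.28, 2.66], [-3.11, 3.11]. Speed limits (rad/s): [2.57, 2.57, 3.14, 3.14, 3.14, 3.14].

### API

Orientations are given as a unit quaternion [x, y, z, w].
In Python, from workcell import monitor, grab_frame, camera_params, workorder, bot gives the robot as it stands. The module is installed in compiled form; this text tells all that it offers.
- The arm moves only by the shell command python3 -m creep 'ROWS' [FORCE]. ROWS is JSON, a list of rows, each an object of numbers: "x", "y", "z": the shift along the tool's x, y, z in mm; "ax", "ay", "az": the turn, a rotation vector about the tool's x, y, z in rad; "fingers": the finger opening in mm, from 0 to 91.8. In form: [{"x": .., "y": .., "z": .., "ax": .., "ay": .., "az": .., "fingers": ..}, ...]. A call has 1 to 8 rows; each row is the pose to reach, as a shift and turn from the pose commanded when the call began, along the tool's axes at that moment; what a row does not reach only later rows make up. A row lasts 1/12 s, in which the tool goes at most 41.7 mm and 7.16 degrees, less where a joint would pass 70% of its speed; a pose out of reach is approached as far as the arm can. A call with a gripper value outside its range is refused whole. The fingers move at their own pace and stop on an object; FORCE is the grip in N (left out, the last holds). Time passes only in rows, so rows that repeat a pose let the fingers close. It gives the time, the measured TCP pose, the force and the opening at its end, in the units of the state.
- monitor.read_state(): the state, without advancing time (a new reading comes with each control period).
- grab_frame(name): name is "scene" or "top"; returns (picture, depth): 384x512x3 uint8, blue, green, red; 384x512 float32, m along the optical axis (not along the pixel's ray), 0 where there is no reading.
- camera_params(name): a dict with "intrinsics" (3x3 intrinsics, pixels), "R" (3x3) and "t" (3): a world point X has camera coordinates R X + t. Camera axes: x right, y down, z forward; pixel columns grow to the right and rows downward; lengths in m; the calibration is good to about 2 mm. A picture is of the moment at which its call begins. camera_params takes no time and is no camera call.
- workorder.job_done(): hands the job in, once; it reports no verdict.
The state is a dict: "clock": time; "joint_pos": joint angles; "qvel": joint speeds; "joint_efforts": joint torques, N m; "position": TCP position; "orientation": TCP orientation; "force": force on the tool from outside, world axes, zero at the start; "moment": the same for the moment, N m; "opening": opening from 0.0 (shut) to 1.0 (fully open).
Only numpy, scipy, OpenCV 4.12 (cv2) and the standard library are available. Lean on these libraries where they do the work, as an engineer would, in place of code of your own. Each camera call takes 0.05 s, during which the arm holds its last target. There are 200 camera calls.

### The job

Prepare the slide feeder for its second pass: first move the feed lever from the right notch into the middle (load) notch, then draw each magazine out of its bay, turn it end for end and slide it, right way up and all the way home, back into its own bay so that the ribbed end now sticks out in place of the notched end. When all of them are in, throw the lever on into the left notch. Leave the things standing around where they are.

Things in the scene. Friction and masses are not known exactly. Their poses are not given: they have to be found in the camera images.
- bay_left (a point): Centre of the mouth of the feeder's left (+y) bay, in the plane of the lips' front, 24 mm above the worktop; x points straight into the bay, z up. Every bay is a closed sleeve, inside 42 mm wide and 36 mm high; steel lips, 50 mm apart in front, narrow to 42 mm over the first 12 mm; the rear stop is 72 mm behind the mouth; the roof's top is 50 mm above the worktop.
- bay_mid (a point): Centre of the mouth of the feeder's middle bay, in the plane of the lips' front, 24 mm above the worktop; x points straight into the bay, z up. In front of the mouths the feeder's flat deck, 8 mm thick and 276 mm wide, reaches 128 mm out; magazines slide on it.
- bay_right (a point): Centre of the mouth of the feeder's right (-y) bay, in the plane of the lips' front, 24 mm above the worktop; x points straight into the bay, z up. The bays lie 90 mm apart in one fixed feeder; a bay may be empty.
- magazine_left_mid (a point): Centre of the slide magazine of the left bay (may be absent): grey block 110 mm long (x), 38 wide (y), 32 high (z), about 0.12 kg, slide edges on top. +x end: four cross ribs on top; -x end: square notch 16 mm deep, 17 wide, between whole sides. At the start the notched end sticks out towards the robot, 38 mm when home and up to 13 mm more.
- magazine_left_rib (a point): Middle of the ribbed end face of the magazine of the left bay, 55 mm along +x from its centre, same axes.
- magazine_mid_mid (a point): Centre of the slide magazine of the middle bay (may be absent): grey block 110 mm long (x), 38 wide (y), 32 high (z), about 0.12 kg, slide edges on top. +x end: four cross ribs on top; -x end: square notch 16 mm deep, 17 wide, between whole sides. Fully home its centre is 17 mm behind the mouth plane.
- magazine_mid_rib (a point): Middle of the ribbed end face of the magazine of the middle bay, 55 mm along +x from its centre, same axes.
- magazine_right_mid (a point): Centre of the slide magazine of the right bay (may be absent): grey block 110 mm long (x), 38 wide (y), 32 high (z), about 0.12 kg, slide edges on top. +x end: four cross ribs on top; -x end: square notch 16 mm deep, 17 wide, between whole sides. All magazines are alike; the sides may be gripped anywhere.
- magazine_right_rib (a point): Middle of the ribbed end face of the magazine of the right bay, 55 mm along +x from its centre, same axes.
- feed_lever (a joint): Feed lever's angle, rad, growing anticlockwise from above (its end moves left, +y). Notches, gaps between two steel teeth at the arm's end: right (one white pip) -0.6, middle (two pips) 0, left (three pips) 0.6; stops at +-0.75. It starts near the right one. Light friction (1.5 N at the handle) holds it wherever it is left; it does not click.
- lever_handle (a point): Centre of the lever's upright black handle, a round bar 20 mm thick and 54 mm tall, from 31 to 85 mm above the worktop (this point at 63 mm), 80 mm from the pivot. Grip it from above.
- lever_pivot (a point): Pivot axis of the lever, on top of its fixed plate (14 mm above the worktop), right of the feeder; the arm points away from the robot. Its x axis points along the arm as it stands in the middle notch, z up.
- notch_middle (a point): Where point lever_handle is when the lever stands in the middle notch.
- notch_left (a point): Where point lever_handle is when the lever stands in the left notch.
- cup_mid (a point): Bystander, to be left alone: centre of the specimen cup with orange lid, 60 mm across, 64 mm tall.
- jar_mid (a point): Bystander, to be left alone: centre of the stain jar with black knobbed lid, 56 mm across, 115 mm tall.
- tape_mid (a point): Bystander, to be left alone: centre of the roll of tape lying flat, 104 mm across, 25 mm high.
- counter_mid (a point): Bystander, to be left alone: centre of the small hand tally counter, 62 x 72 x 25 mm.
- pen_mid (a point): Bystander, to be left alone: centre of the marker pen lying down, 135 mm long, 16 mm thick.
Things that resemble listed ones, but are neither listed nor needed, are in the scene too. What is shaped like the part that bears magazine_right_mid but purple is not meant.

How it is judged:
By the outcome, as a careful person would: the job done as asked, in the order asked, and still so for the second after the job is handed in, with the robot touching nothing.
Of magazine_left, magazine_mid, magazine_right only 2 to 3 are there at a start; the rules pass over those that are not, and their reading is None.
At some moment in a run one of magazine_left, magazine_mid, magazine_right may be knocked a few centimetres aside while the robot is not near it.
Once in a run the grip may slacken for a moment while it holds something.
It also fails if it takes over 210 s, if anything falls off the work surface, if the arm or the gripper's body presses on something with over 40 N, if the wrist force passes 120 N, or if a joint passes its speed limit or range.

## Working session

There is one attempt and no reset: what is moved stays moved. The work goes in short steps, Python scripts to look and compute and a shell command to move; the robot and the scene stay as the last step left them, time stands still between calls to the robot, and variables do not carry over. Pictures are saved under pics/ and viewed, about 12 in all and at most 16, crops included, and the job is handed in when it is done.

```bash
mkdir -p pics
python3 - <<'E'
from workcell import monitor, grab_frame, camera_params, bot
import cv2,numpy as np
s=monitor.read_state();print(s,bot.grip_depth)
for n in("scene","top"):
    p,d=grab_frame(n);cv2.imwrite(f"pics/{n}0.png",p);np.save(f"{n}0.npy",d)
    c=camera_params(n);print(n,c["intrinsics"],c["R"],c["t"])
E
```

```text
{'clock': 0.0, 'joint_pos': array([ 1.04302134e+00,  3.42665410e-01,  1.52503142e+00, -1.55333181e-05,
        1.27544311e+00, -1.45995551e-01]), 'qvel': array([ 2.67164922e-04,  3.89541665e-04,  5.46682684e-04, -6.21912548e-04,
        8.81389071e-04,  4.05655215e-06]), 'joint_efforts': array([-3.94507069e-04, -4.31224322e+01, -2.44219369e+01,  7.18078902e-02,
        5.58430958e-02, -1.11253182e-04]), 'position': array([0.19541385, 0.48692231, 0.29156963]), 'orientation': array([ 0.69478089, -0.13433541,  0.13398367, -0.69374483]), 'force': array([-0.25972788,  0.17822957,  0.46079657]), 'moment': array([-0.01801781, -0.01877139, -0.00604374]), 'opening': 1.0013373247331796} 0.0467
scene [[359.63405309   0.         251.03655178]
 [  0.         359.63405309 195.42324857]
 [  0.           0.           1.        ]] [[ 0.83896361 -0.54413415  0.00762182]
 [-0.34196053 -0.53803755 -0.77044052]
 [ 0.42332382  0.6437652  -0.63746633]] [-0.4382447   0.2394933   0.98397395]
top [[497.61821122   0.         251.37889391]
 [  0.         497.61821122 191.05192971]
 [  0.           0.           1.        ]] [[ 0.03383936 -0.99940615  0.00650023]
 [-0.97239089 -0.03442581 -0.2308047 ]
 [ 0.23089141  0.00148952 -0.97297838]] [-0.01775101  0.56707807  1.65158264]
```

View pics/scene0.png

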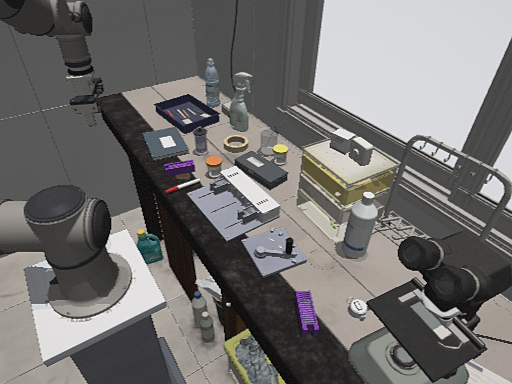

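View pics/top0.png

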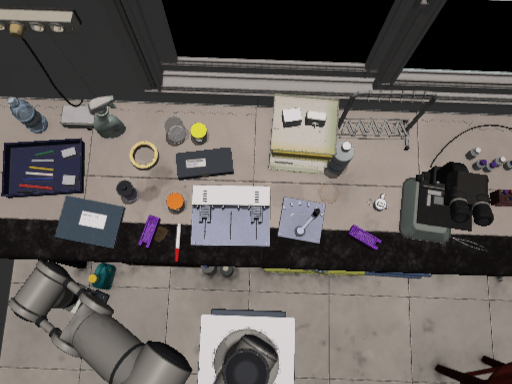

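Top view: the feeder is at about px (230,215), with magazines seemingly in the left (204,213) and right (256,213) bays. The lever is at (300,230), with its handle at (315,213). I'll zoom in.

```bash
cat > h.py <<'E'
import numpy as np,cv2
from scipy.spatial.transform import Rotation as Ro
from workcell import monitor, grab_frame, camera_params, bot
def ray(n,u,v,z):
    c=camera_params(n);K,R,t=c["intrinsics"],c["R"],np.array(c["t"])
    o=-R.T@t;d=R.T@np.linalg.inv(K)@np.array([u,v,1.]);return o+d*(z-o[2])/d[2]
def proj(n,X):
    c=camera_params(n);p=c["intrinsics"]@(c["R"]@np.array(X)+c["t"]);return p[:2]/p[2]
def pts(n,d):
    c=camera_params(n);v,u=np.mgrid[:384,:512];K=c["intrinsics"]
    P=np.stack([(u-K[0,2])/K[0,0]*d,(v-K[1,2])/K[1,1]*d,d],-1);return (P-c["t"])@c["R"]
def grasp():
    s=monitor.read_state();R=Ro.from_quat(s["orientation"]).as_matrix()
    return s,R,s["position"]+R[:,1]*bot.grip_depth
def go(g,yaw,z=None):
    """grasp point target g, jaw axis (tool z) at world yaw (mod pi), tool down -> shift mm and rotvec in tool axes"""
    s,R,c=grasp();y=np.array([0,0,-1.])
    best=None
    for k in(0,np.pi):
        zz=np.array([np.cos(yaw+k),np.sin(yaw+k),0]);T=np.stack([np.cross(y,zz),y,zz],1)
        rv=Ro.from_matrix(R.T@T).as_rotvec()
        if best is None or np.linalg.norm(rv)<np.linalg.norm(best[1]):best=(T,rv)
    T,rv=best;tcp=np.array(g)-T[:,1]*bot.grip_depth
    print("shift",np.round(R.T@(tcp-s["position"])*1000,1),"rot",np.round(rv,4),"grasp now",np.round(c,4),"clock",s["clock"],"open",round(s["opening"]*92,1),"q",np.round(s["joint_pos"],2),"F",np.round(s["force"],1))
E
python3 - <<'E'
from h import *
a=cv2.imread("pics/top0.png")[175:255,180:335];a=cv2.resize(a,(775,400),interpolation=cv2.INTER_CUBIC)
cv2.imwrite("pics/c1.png",a)
b=cv2.imread("pics/scene0.png")[155:275,180:310];cv2.imwrite("pics/c2.png",cv2.resize(b,(650,600),interpolation=cv2.INTER_CUBIC))
s,R,c=grasp();print(np.round(R,3),c)
for u,v in((192,245),(270,245),(270,186),(192,186)):print(u,v,ray("top",u,v,.008))
P=pts("top",np.load("top0.npy"))
for u in range(195,272,3):print(u,[ "%.3f,%.3f,%.0f"%(*P[v,u,:2],P[v,u,2]*1000) for v in(205,213,219,222,230)])
E
```

```text
[[ 0.928 -0.001  0.373]
 [-0.373 -0.001  0.928]
 [-0.    -1.    -0.001]] [0.19541515 0.48690921 0.24491558]
192 245 [0.38101878 0.20199616 0.008     ]
270 245 [ 0.39043022 -0.06940951  0.008     ]
270 186 [ 0.6021612  -0.06407117  0.008     ]
192 186 [0.59226255 0.21497459 0.008     ]
195 ['0.520,0.198,27', '0.494,0.198,13', '0.474,0.198,3', '0.463,0.197,7', '0.434,0.194,10']
198 ['0.515,0.185,49', '0.495,0.188,7', '0.473,0.186,8', '0.462,0.186,11', '0.435,0.185,5']
201 ['0.517,0.175,41', '0.489,0.174,43', '0.467,0.172,48', '0.460,0.174,24', '0.435,0.174,4']
204 ['0.517,0.165,44', '0.491,0.164,34', '0.477,0.167,-6', '0.464,0.165,3', '0.436,0.164,3']
207 ['0.517,0.154,48', '0.490,0.153,38', '0.469,0.152,40', '0.462,0.153,22', '0.435,0.152,12']
210 ['0.519,0.144,40', '0.491,0.143,38', '0.473,0.143,21', '0.462,0.143,21', '0.436,0.142,7']
213 ['0.521,0.135,30', '0.496,0.135,9', '0.475,0.134,8', '0.464,0.133,9', '0.437,0.132,4']
216 ['0.518,0.123,45', '0.499,0.125,-1', '0.476,0.123,7', '0.465,0.122,10', '0.437,0.121,8']
219 ['0.518,0.112,48', '0.497,0.113,12', '0.476,0.113,6', '0.465,0.11
[... 941 characters left out ...]
,0.006,11']
252 ['0.521,-0.002,54', '0.496,-0.003,36', '0.474,-0.004,40', '0.467,-0.004,24', '0.441,-0.005,6']
255 ['0.523,-0.012,44', '0.498,-0.013,31', '0.479,-0.014,18', '0.470,-0.015,7', '0.441,-0.015,8']
258 ['0.522,-0.023,53', '0.497,-0.024,34', '0.480,-0.025,14', '0.469,-0.025,15', '0.441,-0.026,10']
261 ['0.521,-0.033,56', '0.497,-0.034,39', '0.474,-0.035,49', '0.467,-0.035,27', '0.442,-0.036,11']
264 ['0.523,-0.044,49', '0.502,-0.045,12', '0.481,-0.046,9', '0.472,-0.046,3', '0.442,-0.047,8']
267 ['0.525,-0.054,42', '0.504,-0.056,7', '0.481,-0.056,10', '0.471,-0.057,12', '0.442,-0.057,13']
270 ['0.534,-0.066,2', '0.505,-0.067,0', '0.482,-0.067,8', '0.473,-0.068,-0', '0.444,-0.068,3']
```

View pics/c1.png

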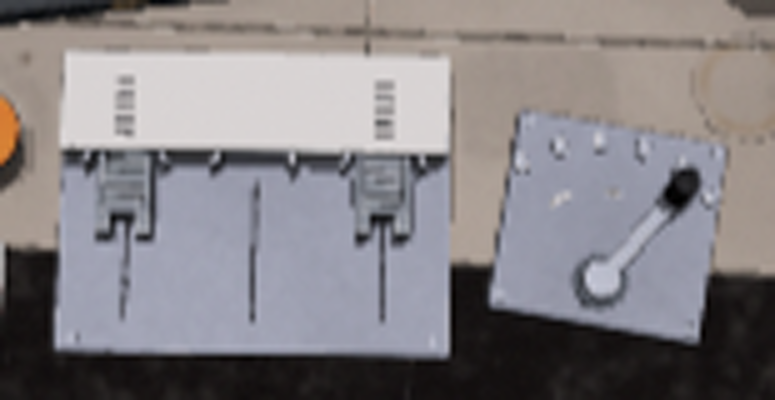

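View pics/c2.png

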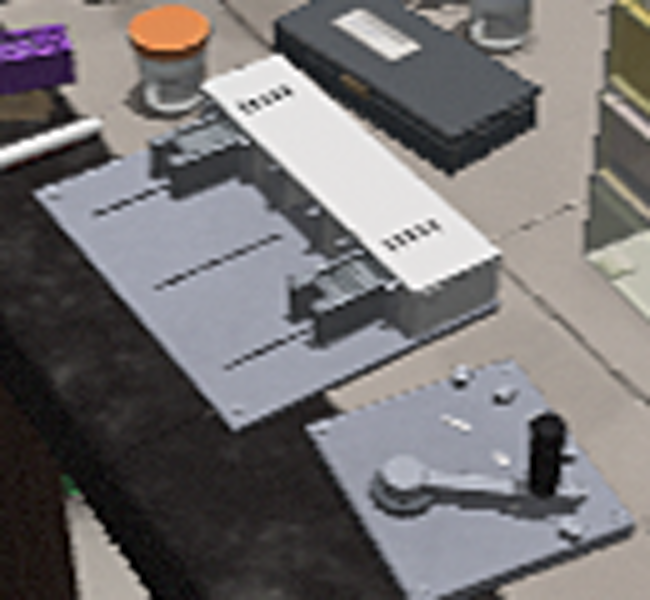

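Left and right magazines are present and the middle bay is empty. The lever sits in the right notch, and its plate is turned slightly clockwise. Next I'll turn the corner pixels into poses.

Run:
```python
from h import *
def r(x,y,z):return ray("top",180+(x+.5)/5-.5,175+(y+.5)/5-.5,z)
f=[r(53,355,.008),r(448,357,.008)];print("deck front",f, np.linalg.norm(f[0]-f[1]))
e=f[1]-f[0];ax=np.array([-e[1],e[0],0])/np.linalg.norm(e);print("yaw front",np.degrees(np.arctan2(ax[1],ax[0])))
for n,p in dict(rf=[(63,150),(450,155)],rb=[(67,52),(450,57)]).items():
    a,b=[r(*q,.05) for q in p];e=b-a;print(n,a,b,"yaw",np.degrees(np.arctan2(e[0],-e[1])))
for p in [((122,320),(127,225)),((252,320),(257,180)),((382,320),(382,240))]:
    a,b=[r(*q,.008) for q in p];e=b-a;print("slot",a,b,np.degrees(np.arctan2(e[1],e[0])))
print("mags",[r(x,y,.04) for x,y in((95,238),(152,238),(357,240),(413,240))])
c=[r(x,y,.014) for x,y in((522,112),(728,150),(697,342),(490,305))]
for i in range(4):
    e=c[(i+1)%4]-c[i];print("plate",c[i],np.linalg.norm(e),np.degrees(np.arctan2(e[1],e[0])))
pv=r(602,278,.03);h=r(687,176,.085);print("pivot",pv,"handle",h,np.linalg.norm((h-pv)[:2]),np.degrees(np.arctan2(*(h-pv)[1::-1])))
for q in((600,138),(643,147),(520,160),(558,147)):
    t=r(*q,.025);print("tooth",t,np.degrees(np.arctan2(*(t-pv)[1::-1])))
P=pts("scene",np.load("scene0.npy"));I=cv2.imread("pics/scene0.png")
m=(I.max(-1)<60)&(P[...,2]>.045)&(P[...,2]<.09)&(abs(P[...,0]-h[0])<.04)&(abs(P[...,1]-h[1])<.04)
print("handle depth",m.sum(),np.median(P[m],0))
```

```text
deck front [array([0.37871312, 0.20812276, 0.008     ]), array([ 0.38684506, -0.0667123 ,  0.008     ])] 0.2749553403030327
yaw front 1.6947980655987887
rf [0.51583074 0.20497917 0.05      ] [ 0.52172652 -0.06291     0.05      ] yaw 1.2607778474892124
rb [0.58574488 0.20647102 0.05      ] [ 0.59163622 -0.06113439  0.05      ] yaw 1.2611640688210957
slot [0.40482645 0.16152666 0.008     ] [0.47212642 0.16176083 0.008     ] 0.19935637937649
slot [0.40797944 0.07082197 0.008     ] [0.50759761 0.07164264 0.008     ] 0.4719970586346957
slot [ 0.41113457 -0.01994464  0.008     ] [ 0.46771108 -0.01815039  0.008     ] 1.8164459587297221
mags [array([0.45668607, 0.18032632, 0.04      ]), array([0.45806151, 0.14100453, 0.04      ]), array([ 0.46161299, -0.00056159,  0.04      ]), array([ 0.46296571, -0.03923974,  0.04      ])]
plate [ 0.56218445 -0.11457779  0.014     ] 0.1481003636617405 -98.71052002607088
plate [ 0.53975579 -0.26096998  0.014     ] 0.1389071983046635 171.04326963394624
plate [ 0.4025424  -0.23934373  0.014     ] 0.14600390701427252 81.77566801552467
plate [ 0.42342815 -0.09484139  0.014     ] 0.14015290776062633 -8.095330039565704
pivot [ 0.44261151 -0.17116054  0.03      ] handle [ 0.50558269 -0.2224609   0.085     ] 0.08122251584915618 -39.168472576824385
tooth [ 0.54286061 -0.16912811  0.025     ] 1.161438646495502
tooth [ 0.53745069 -0.19946606  0.025     ] -16.61816230950211
tooth [ 0.52507166 -0.11309272  0.025     ] 35.152916257156186
tooth [ 0.53534361 -0.13964925  0.025     ] 18.76827119136656
handle depth 81 [ 0.49991506 -0.22901125  0.07115562]
```

Run:
```python
from h import *
go([.46,.10,.245],np.radians(82))
go([.503,-.2235,.15],np.radians(82))
```

```text
shift [ 3.897e+02  2.000e-01 -2.605e+02] rot [ 0.0013 -0.2422 -0.0004] grasp now [0.1954 0.4869 0.2449] clock 0.1 open 92.0 q [ 1.04  0.34  1.52  0.    1.28 -0.15] F [0.1 1.1 0.2]
shift [ 550.2   95.5 -544.6] rot [ 0.0013 -0.2422 -0.0004] grasp now [0.1954 0.4869 0.2449] clock 0.1 open 92.0 q [ 1.04  0.34  1.52  0.    1.28 -0.15] F [0.1 1.1 0.2]
```

```bash
python3 -m creep '[{"x":390,"z":-260,"ay":-0.24},{"x":390,"z":-260,"ay":-0.24},{"x":390,"z":-260,"ay":-0.24},{"x":390,"z":-260,"ay":-0.24},{"x":390,"z":-260,"ay":-0.24},{"x":390,"z":-260,"ay":-0.24},{"x":390,"z":-260,"ay":-0.24},{"x":390,"z":-260,"ay":-0.24}]' 10
python3 -c "
from h import *
go([.503,-.2235,.15],np.radians(82))"
```

```text
shift [ 550.2   95.5 -544.6] rot [ 0.0013 -0.2422 -0.0004] grasp now [0.1954 0.4869 0.2449] clock 0.1 open 92.0 q [ 1.04  0.34  1.52  0.    1.28 -0.15] F [0.1 1.1 0.2]invalid input
```

```bash
python3 -m creep '[{"x":390,"y":0,"z":-260,"ax":0,"ay":-0.24,"az":0,"fingers":60},{"x":390,"y":0,"z":-260,"ax":0,"ay":-0.24,"az":0,"fingers":60},{"x":390,"y":0,"z":-260,"ax":0,"ay":-0.24,"az":0,"fingers":60},{"x":390,"y":0,"z":-260,"ax":0,"ay":-0.24,"az":0,"fingers":60},{"x":390,"y":0,"z":-260,"ax":0,"ay":-0.24,"az":0,"fingers":60},{"x":390,"y":0,"z":-260,"ax":0,"ay":-0.24,"az":0,"fingers":60},{"x":390,"y":0,"z":-260,"ax":0,"ay":-0.24,"az":0,"fingers":60},{"x":390,"y":0,"z":-260,"ax":0,"ay":-0.24,"az":0,"fingers":60}]' 10
python3 -c "
from h import *
go([.503,-.2235,.15],np.radians(82))"
```

```text
clock: 0.77
position: [0.3802, 0.217, 0.2922]
orientation: [-0.705, 0.05, -0.05, 0.705]
force: [0.5, 0.6, 0.7]
opening: 0.656
shift [ 183.7   95.4 -418.8] rot [-0.     -0.0019 -0.0002] grasp now [0.3802 0.217  0.2455] clock 0.7667 open 60.4 q [ 0.34  0.18  1.75  0.    1.21 -1.09] F [0.5 0.6 0.7]
```

```bash
python3 -m creep '[{"x":184,"y":0,"z":-419,"ax":0,"ay":0,"az":0,"fingers":60},{"x":184,"y":0,"z":-419,"ax":0,"ay":0,"az":0,"fingers":60},{"x":184,"y":0,"z":-419,"ax":0,"ay":0,"az":0,"fingers":60},{"x":184,"y":0,"z":-419,"ax":0,"ay":0,"az":0,"fingers":60},{"x":184,"y":0,"z":-419,"ax":0,"ay":0,"az":0,"fingers":60},{"x":184,"y":0,"z":-419,"ax":0,"ay":0,"az":0,"fingers":60},{"x":184,"y":0,"z":-419,"ax":0,"ay":0,"az":0,"fingers":60},{"x":184,"y":0,"z":-419,"ax":0,"ay":0,"az":0,"fingers":60}]'
python3 -c "
from h import *
go([.503,-.2235,.15],np.radians(82))"
```

```text
clock: 1.43
position: [0.4691, -0.1043, 0.292]
orientation: [-0.705, 0.05, -0.05, 0.705]
force: [0.8, 0.1, -0.6]
opening: 0.65
shift [  50.4   95.3 -113.2] rot [-0.0003 -0.0025 -0.0004] grasp now [ 0.4691 -0.1043  0.2453] clock 1.4333 open 59.8 q [-0.38  0.26  1.64  0.    1.24 -1.81] F [ 0.8  0.1 -0.6]
```

```bash
python3 -m creep '[{"x":50,"y":40,"z":-113,"ax":0,"ay":0,"az":0,"fingers":60},{"x":50,"y":40,"z":-113,"ax":0,"ay":0,"az":0,"fingers":60},{"x":50,"y":40,"z":-113,"ax":0,"ay":0,"az":0,"fingers":60},{"x":50,"y":40,"z":-113,"ax":0,"ay":0,"az":0,"fingers":60},{"x":50,"y":110,"z":-113,"ax":0,"ay":0,"az":0,"fingers":60},{"x":50,"y":110,"z":-113,"ax":0,"ay":0,"az":0,"fingers":60},{"x":50,"y":110,"z":-113,"ax":0,"ay":0,"az":0,"fingers":60}]'
python3 - <<'E'
from h import *
go([.503,-.2235,.068],np.radians(82))
p,d=grab_frame("scene");cv2.imwrite("pics/s1.png",cv2.resize(p[190:290,220:330],(660,600),interpolation=cv2.INTER_CUBIC))
E
```

```text
clock: 2.02
position: [0.4999, -0.2195, 0.1765]
orientation: [-0.703, 0.054, -0.047, 0.707]
force: [-0.3, 1.7, -0.1]
opening: 0.656
shift [ 4.3 61.8 -3.8] rot [-0.0049 -0.0029 -0.0107] grasp now [ 0.4994 -0.2192  0.1299] clock 2.0167 open 60.4 q [-0.55  0.5   1.62  0.    1.03 -1.98] F [-0.3  1.7 -0.1]
```

View pics/s1.png

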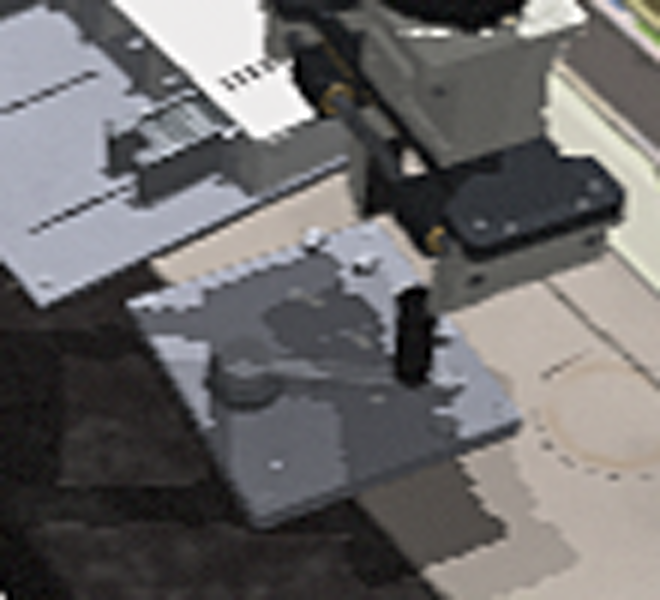

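The handle is at (413,335), below the gap between the two fingers. I'll descend and grip.

```bash
python3 -m creep '[{"x":3,"y":40,"z":-2,"ax":0,"ay":0,"az":0,"fingers":60},{"x":3,"y":61,"z":-2,"ax":0,"ay":0,"az":0,"fingers":60},{"x":3,"y":61,"z":-2,"ax":0,"ay":0,"az":0,"fingers":60},{"x":3,"y":61,"z":-2,"ax":0,"ay":0,"az":0,"fingers":0},{"x":3,"y":61,"z":-2,"ax":0,"ay":0,"az":0,"fingers":0},{"x":3,"y":61,"z":-2,"ax":0,"ay":0,"az":0,"fingers":0},{"x":3,"y":61,"z":-2,"ax":0,"ay":0,"az":0,"fingers":0},{"x":3,"y":61,"z":-2,"ax":0,"ay":0,"az":0,"fingers":0}]' 8
python3 - <<'E'
from h import *
for a in(-31,-19,-8.2):
    a=np.radians(a);go([.4426+.08*np.cos(a),-.1712+.08*np.sin(a),.068],np.radians(82))
E
```

```text
clock: 2.73
position: [0.506, -0.2237, 0.1226]
orientation: [0.706, -0.049, 0.051, -0.705]
force: [-1.4, 0.8, 0.5]
opening: 0.339
shift [ 3.6  7.9 12. ] rot [ 0.0008 -0.0021  0.0021] grasp now [ 0.506  -0.2238  0.0759] clock 2.7333 open 31.2 q [-0.55  0.58  1.66  0.    0.9  -1.98] F [-1.4  0.8  0.5]
shift [ 8.4  7.9 28. ] rot [ 0.0008 -0.0021  0.0021] grasp now [ 0.506  -0.2238  0.0759] clock 2.7333 open 31.2 q [-0.55  0.58  1.66  0.    0.9  -1.98] F [-1.4  0.8  0.5]
shift [ 9.8  7.9 42.9] rot [ 0.0008 -0.0021  0.0021] grasp now [ 0.506  -0.2238  0.0759] clock 2.7333 open 31.2 q [-0.55  0.58  1.66  0.    0.9  -1.98] F [-1.4  0.8  0.5]
```

```bash
python3 -m creep '[{"x":0,"y":5,"z":0,"ax":0,"ay":0,"az":0,"fingers":0},{"x":0,"y":5,"z":0,"ax":0,"ay":0,"az":0,"fingers":0},{"x":0,"y":5,"z":0,"ax":0,"ay":0,"az":0,"fingers":0},{"x":0,"y":5,"z":0,"ax":0,"ay":0,"az":0,"fingers":0}]'
python3 - <<'E'
from h import *
for a in(-31,-19,-8.2):
    a=np.radians(a);go([.4426+.08*np.cos(a),-.1712+.08*np.sin(a),.068],np.radians(82))
E
```

```text
clock: 3.07
position: [0.5054, -0.2233, 0.116]
orientation: [-0.705, 0.05, -0.05, 0.706]
force: [0.4, 1.2, -1.0]
opening: 0.214
shift [ 4.2  1.3 11.6] rot [-0.0005 -0.0022 -0.0004] grasp now [ 0.5054 -0.2233  0.0693] clock 3.0667 open 19.6 q [-0.55  0.59  1.66  0.    0.89 -1.98] F [ 0.4  1.2 -1. ]
shift [ 9.   1.3 27.6] rot [-0.0005 -0.0022 -0.0004] grasp now [ 0.5054 -0.2233  0.0693] clock 3.0667 open 19.6 q [-0.55  0.59  1.66  0.    0.89 -1.98] F [ 0.4  1.2 -1. ]
shift [10.5  1.3 42.6] rot [-0.0005 -0.0022 -0.0004] grasp now [ 0.5054 -0.2233  0.0693] clock 3.0667 open 19.6 q [-0.55  0.59  1.66  0.    0.89 -1.98] F [ 0.4  1.2 -1. ]
```

```bash
python3 -m creep '[{"x":4,"y":0,"z":8,"ax":0,"ay":0,"az":0,"fingers":0},{"x":7,"y":0,"z":18,"ax":0,"ay":0,"az":0,"fingers":0},{"x":9,"y":0,"z":28,"ax":0,"ay":0,"az":0,"fingers":0},{"x":10,"y":0,"z":36,"ax":0,"ay":0,"az":0,"fingers":0},{"x":10,"y":0,"z":42,"ax":0,"ay":0,"az":0,"fingers":0},{"x":10,"y":0,"z":42,"ax":0,"ay":0,"az":0,"fingers":0},{"x":10,"y":0,"z":42,"ax":0,"ay":0,"az":0,"fingers":0}]'
python3 - <<'E'
from h import *
a=np.radians(-8.2);go([.4426+.08*np.cos(a),-.1712+.08*np.sin(a),.068],np.radians(82))
E
```

```text
clock: 3.65
position: [0.5226, -0.1831, 0.1168]
orientation: [0.705, -0.049, 0.051, -0.705]
force: [5.2, 1.2, -0.3]
opening: 0.215
shift [-0.9  2.1  0.3] rot [ 0.     -0.0019  0.0033] grasp now [ 0.5228 -0.1831  0.0701] clock 3.65 open 19.8 q [-0.48  0.59  1.66  0.    0.89 -1.91] F [ 5.2  1.2 -0.3]
```

Now I'll release, rise and look at the lever from above while backing off to the left.

```bash
python3 -m creep '[{"x":0,"y":0,"z":0,"ax":0,"ay":0,"az":0,"fingers":60},{"x":0,"y":0,"z":0,"ax":0,"ay":0,"az":0,"fingers":60},{"x":0,"y":0,"z":0,"ax":0,"ay":0,"az":0,"fingers":60},{"x":0,"y":-40,"z":0,"ax":0,"ay":0,"az":0,"fingers":60},{"x":0,"y":-80,"z":0,"ax":0,"ay":0,"az":0,"fingers":60},{"x":0,"y":-80,"z":0,"ax":0,"ay":0,"az":0,"fingers":60}]'
python3 - <<'E'
from h import *
go([.48,-.018,.15],np.radians(91.4))
go([.48,.16,.15],np.radians(91.4))
E
```

```text
clock: 4.15
position: [0.5237, -0.1847, 0.203]
orientation: [0.707, -0.047, 0.054, -0.704]
force: [1.8, -0.8, 0.9]
opening: 0.602
shift [-66.9   5.  158.9] rot [ 0.0044 -0.1664  0.01  ] grasp now [ 0.5242 -0.1849  0.1563] clock 4.15 open 55.3 q [-0.48  0.48  1.58  0.    1.08 -1.91] F [ 1.8 -0.8  0.9]
shift [-92.1   4.1 335.1] rot [ 0.0044 -0.1664  0.01  ] grasp now [ 0.5242 -0.1849  0.1563] clock 4.15 open 55.3 q [-0.48  0.48  1.58  0.    1.08 -1.91] F [ 1.8 -0.8  0.9]
```

```bash
python3 -m creep '[{"x":-30,"y":0,"z":40,"ax":0,"ay":-0.1,"az":0,"fingers":70},{"x":-67,"y":0,"z":159,"ax":0,"ay":-0.166,"az":0,"fingers":70},{"x":-67,"y":0,"z":159,"ax":0,"ay":-0.166,"az":0,"fingers":70},{"x":-67,"y":0,"z":159,"ax":0,"ay":-0.166,"az":0,"fingers":70},{"x":-67,"y":0,"z":159,"ax":0,"ay":-0.166,"az":0,"fingers":70},{"x":-67,"y":0,"z":159,"ax":0,"ay":-0.166,"az":0,"fingers":70}]' 10
python3 - <<'E'
from h import *
p,d=grab_frame("top");a=cv2.resize(p[175:255,180:335],(775,400),interpolation=cv2.INTER_CUBIC)
p,d=grab_frame("scene");b=cv2.resize(p[170:280,180:320],(254,200))
cv2.imwrite("pics/t2.png",a)
go([.48,-.0195,.15],np.radians(91.3))
E
```

```text
clock: 4.65
position: [0.4765, -0.0143, 0.1962]
orientation: [-0.707, -0.01, 0.01, 0.707]
force: [0.8, -0.3, 0.7]
opening: 0.759
shift [ 2.2 -0.4 -2.6] rot [0.0005 0.0024 0.0005] grasp now [ 0.4777 -0.017   0.1496] clock 4.75 open 70.3 q [-0.2   0.36  1.79 -0.    0.99 -1.79] F [ 0.9 -0.4  0.3]
```

View pics/t2.png

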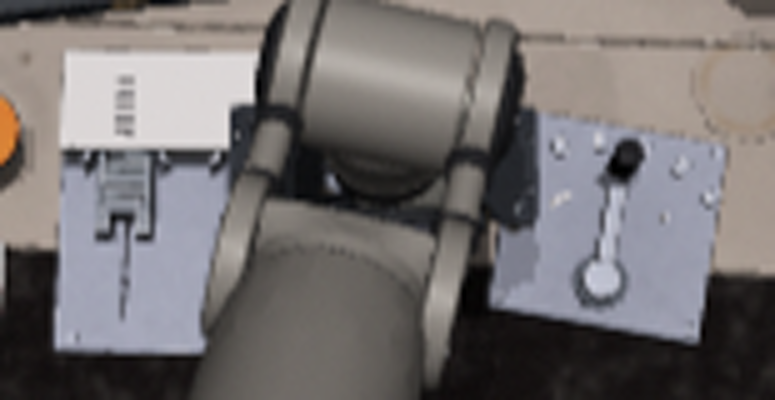

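The lever arm points from the pivot (602,278) to the handle (628,152), between the teeth of the middle notch. Next I'll descend on the right magazine.

```bash
python3 -m creep '[{"x":5,"y":40,"z":-2,"ax":0,"ay":0,"az":0,"fingers":70},{"x":5,"y":80,"z":-2,"ax":0,"ay":0,"az":0,"fingers":70},{"x":5,"y":100,"z":-2,"ax":0,"ay":0,"az":0,"fingers":70},{"x":5,"y":121,"z":-2,"ax":0,"ay":0,"az":0,"fingers":70},{"x":5,"y":121,"z":-2,"ax":0,"ay":0,"az":0,"fingers":70},{"x":5,"y":121,"z":-2,"ax":0,"ay":0,"az":0,"fingers":30},{"x":5,"y":121,"z":-2,"ax":0,"ay":0,"az":0,"fingers":30},{"x":5,"y":121,"z":-2,"ax":0,"ay":0,"az":0,"fingers":30}]' 15
python3 -m creep '[{"x":0,"y":0,"z":0,"ax":0,"ay":0,"az":0,"fingers":30},{"x":0,"y":0,"z":0,"ax":0,"ay":0,"az":0,"fingers":30},{"x":0,"y":0,"z":0,"ax":0,"ay":0,"az":0,"fingers":30},{"x":0,"y":0,"z":0,"ax":0,"ay":0,"az":0,"fingers":30}]'
python3 - <<'E'
from h import *
go([.395,-.0215,.03],np.radians(91.3))
E
```

```text
clock: 5.42
position: [0.4829, -0.0197, 0.075]
orientation: [0.707, 0.008, -0.008, -0.707]
force: [-0.9, -1.1, 0.3]
opening: 0.593
clock: 5.75
position: [0.4825, -0.0184, 0.0752]
orientation: [0.707, 0.009, -0.009, -0.707]
force: [0.5, 0.9, -0.1]
opening: 0.414
shift [-87.6  -1.5  -1. ] rot [0.     0.0015 0.0001] grasp now [ 0.4825 -0.0184  0.0285] clock 5.75 open 38.1 q [-0.2   0.57  1.89  0.    0.69 -1.79] F [ 0.5  0.9 -0.1]
```

```bash
python3 -m creep '[{"x":-10,"y":0,"z":0,"ax":0,"ay":0,"az":0,"fingers":30},{"x":-22,"y":0,"z":0,"ax":0,"ay":0,"az":0,"fingers":30},{"x":-35,"y":0,"z":0,"ax":0,"ay":0,"az":0,"fingers":30},{"x":-50,"y":0,"z":0,"ax":0,"ay":0,"az":0,"fingers":30},{"x":-65,"y":0,"z":0,"ax":0,"ay":0,"az":0,"fingers":30},{"x":-76,"y":0,"z":0,"ax":0,"ay":0,"az":0,"fingers":30},{"x":-76,"y":0,"z":0,"ax":0,"ay":0,"az":0,"fingers":30},{"x":-76,"y":0,"z":0,"ax":0,"ay":0,"az":0,"fingers":30}]' 20
python3 - <<'E'
from h import *
go([.462,-.0200,.03],np.radians(91.3))
p,d=grab_frame("scene");cv2.imwrite("pics/s3.png",cv2.resize(p[150:270,170:310],(700,600),interpolation=cv2.INTER_CUBIC))
E
```

```text
clock: 6.42
position: [0.4067, -0.0202, 0.0754]
orientation: [0.707, 0.009, -0.008, -0.707]
force: [0.3, 0.1, -0.7]
opening: 0.413
shift [55.3 -1.2 -1.1] rot [0.     0.0014 0.0004] grasp now [ 0.4067 -0.0202  0.0287] clock 6.4167 open 38.0 q [-0.24  0.48  2.09  0.    0.57 -1.83] F [ 0.3  0.1 -0.7]
```

View pics/s3.png

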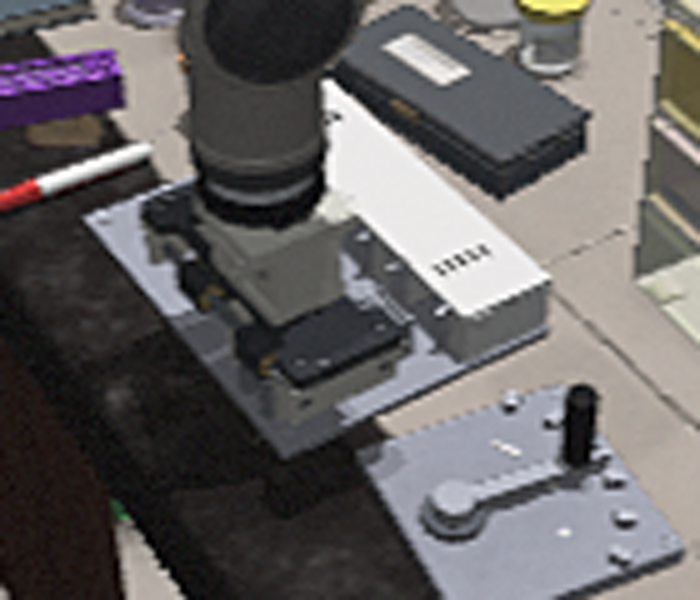

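The magazine is out, with its ribs clear of the mouth at (385,295). I'll regrip nearer the ribbed end.

```bash
python3 -m creep '[{"x":0,"y":0,"z":0,"ax":0,"ay":0,"az":0,"fingers":60},{"x":0,"y":0,"z":0,"ax":0,"ay":0,"az":0,"fingers":60},{"x":0,"y":0,"z":0,"ax":0,"ay":0,"az":0,"fingers":60},{"x":30,"y":0,"z":0,"ax":0,"ay":0,"az":0,"fingers":60},{"x":60,"y":0,"z":0,"ax":0,"ay":0,"az":0,"fingers":60},{"x":60,"y":0,"z":0,"ax":0,"ay":0,"az":0,"fingers":60},{"x":60,"y":0,"z":0,"ax":0,"ay":0,"az":0,"fingers":30},{"x":60,"y":0,"z":0,"ax":0,"ay":0,"az":0,"fingers":30}]' 40
python3 -m creep '[{"x":0,"y":0,"z":0,"ax":0,"ay":0,"az":0,"fingers":30},{"x":0,"y":0,"z":0,"ax":0,"ay":0,"az":0,"fingers":30},{"x":0,"y":0,"z":0,"ax":0,"ay":0,"az":0,"fingers":30},{"x":0,"y":0,"z":0,"ax":0,"ay":0,"az":0,"fingers":30},{"x":0,"y":-20,"z":0,"ax":0,"ay":0,"az":0,"fingers":30},{"x":0,"y":-50,"z":0,"ax":0,"ay":0,"az":0,"fingers":30},{"x":0,"y":-85,"z":0,"ax":0,"ay":0,"az":0,"fingers":30},{"x":0,"y":-85,"z":0,"ax":0,"ay":0,"az":0,"fingers":30}]'
python3 - <<'E'
from h import *
go([.42,-.0215,.118],np.radians(91.3))
p,d=grab_frame("scene");cv2.imwrite("pics/s4.png",cv2.resize(p[150:270,170:310],(700,600),interpolation=cv2.INTER_CUBIC))
E
```

```text
clock: 7.13
position: [0.4657, -0.0185, 0.0748]
orientation: [-0.707, -0.008, 0.009, 0.707]
force: [-0.6, 0.8, -0.5]
opening: 0.555
clock: 7.8
position: [0.469, -0.0192, 0.1654]
orientation: [0.708, 0.012, -0.005, -0.706]
force: [1.4, 0.8, -1.2]
opening: 0.41
shift [-49.    0.2  -1.1] rot [0.002  0.0016 0.0093] grasp now [ 0.4694 -0.0193  0.1187] clock 7.8 open 37.7 q [-0.2   0.39  1.85  0.    0.89 -1.8 ] F [ 1.4  0.8 -1.2]
```

View pics/s4.png

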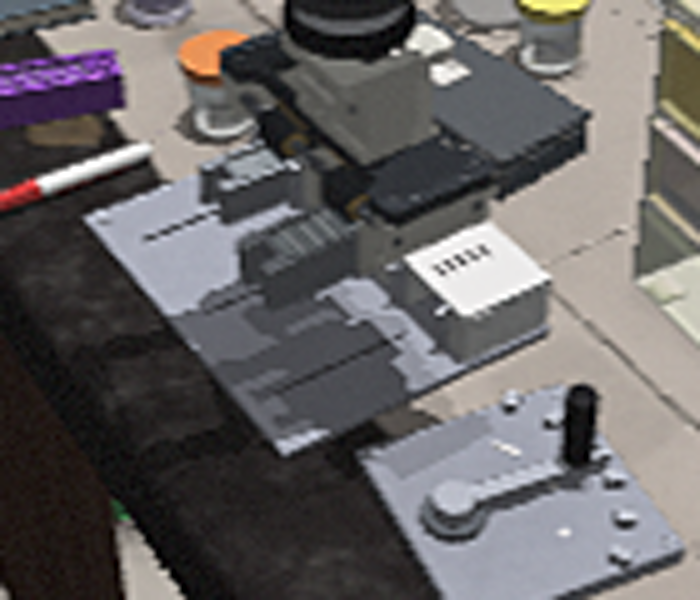

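Held level at (300,250). Next is a half turn in the air, moving back a little.

```bash
python3 -m creep '[{"x":-25,"y":0,"z":0,"ax":0,"ay":0.12,"az":0,"fingers":30},{"x":-52,"y":0,"z":0,"ax":0,"ay":0.24,"az":0,"fingers":30},{"x":-52,"y":0,"z":0,"ax":0,"ay":0.36,"az":0,"fingers":30},{"x":-52,"y":0,"z":0,"ax":0,"ay":0.48,"az":0,"fingers":30},{"x":-52,"y":0,"z":0,"ax":0,"ay":0.6,"az":0,"fingers":30},{"x":-52,"y":0,"z":0,"ax":0,"ay":0.72,"az":0,"fingers":30},{"x":-52,"y":0,"z":0,"ax":0,"ay":0.84,"az":0,"fingers":30},{"x":-52,"y":0,"z":0,"ax":0,"ay":0.96,"az":0,"fingers":30}]'
python3 -m creep '[{"x":0,"y":0,"z":0,"ax":0,"ay":0.12,"az":0,"fingers":30},{"x":0,"y":0,"z":0,"ax":0,"ay":0.24,"az":0,"fingers":30},{"x":0,"y":0,"z":0,"ax":0,"ay":0.36,"az":0,"fingers":30},{"x":0,"y":0,"z":0,"ax":0,"ay":0.48,"az":0,"fingers":30},{"x":0,"y":0,"z":0,"ax":0,"ay":0.6,"az":0,"fingers":30},{"x":0,"y":0,"z":0,"ax":0,"ay":0.72,"az":0,"fingers":30},{"x":0,"y":0,"z":0,"ax":0,"ay":0.84,"az":0,"fingers":30},{"x":0,"y":0,"z":0,"ax":0,"ay":0.96,"az":0,"fingers":30}]'
python3 -m creep '[{"x":0,"y":0,"z":0,"ax":0,"ay":0.12,"az":0,"fingers":30},{"x":0,"y":0,"z":0,"ax":0,"ay":0.24,"az":0,"fingers":30},{"x":0,"y":0,"z":0,"ax":0,"ay":0.36,"az":0,"fingers":30},{"x":0,"y":0,"z":0,"ax":0,"ay":0.48,"az":0,"fingers":30},{"x":0,"y":0,"z":0,"ax":0,"ay":0.6,"az":0,"fingers":30},{"x":0,"y":0,"z":0,"ax":0,"ay":0.72,"az":0,"fingers":30},{"x":0,"y":0,"z":0,"ax":0,"ay":0.84,"az":0,"fingers":30},{"x":0,"y":0,"z":0,"ax":0,"ay":0.96,"az":0,"fingers":30}]'
python3 - <<'E'
from h import *
go([.415,-.0200,.118],np.radians(91.3))
E
```

```text
clock: 8.52
position: [0.4136, -0.0198, 0.159]
orientation: [0.63, -0.322, 0.32, -0.63]
force: [0.3, 0.5, -1.0]
opening: 0.41
clock: 9.18
position: [0.4136, -0.0198, 0.159]
orientation: [-0.411, 0.576, -0.575, 0.41]
force: [0.4, 0.4, -2.3]
opening: 0.408
clock: 9.85
position: [0.4136, -0.0198, 0.159]
orientation: [-0.099, 0.701, -0.7, 0.098]
force: [-0.1, 0.7, -0.3]
opening: 0.415
shift [-1.3 -5.7  0.6] rot [0.001  0.2571 0.0023] grasp now [ 0.4135 -0.0198  0.1123] clock 9.85 open 38.2 q [-0.23  0.32  1.99  0.    0.83  1.06] F [-0.1  0.7 -0.3]
```

```bash
python3 -m creep '[{"x":0,"y":0,"z":0,"ax":0,"ay":0.12,"az":0,"fingers":30},{"x":0,"y":0,"z":0,"ax":0,"ay":0.24,"az":0,"fingers":30},{"x":0,"y":0,"z":0,"ax":0,"ay":0.257,"az":0,"fingers":30},{"x":0,"y":0,"z":0,"ax":0,"ay":0.257,"az":0,"fingers":30}]'
python3 - <<'E'
from h import *
go([.415,-.0195,.0300],np.radians(91.3))
p,d=grab_frame("scene");a=cv2.resize(p[150:270,170:310],(560,480),interpolation=cv2.INTER_CUBIC)
cv2.imwrite("pics/s5.png",a)
E
```

```text
clock: 10.18
position: [0.4138, -0.0199, 0.1594]
orientation: [-0.012, 0.707, -0.707, 0.01]
force: [0.1, -1.0, -1.5]
opening: 0.41
shift [-1.3 82.7 -0.3] rot [0.0006 0.0083 0.0019] grasp now [ 0.4137 -0.0198  0.1127] clock 10.1833 open 37.7 q [-0.23  0.32  1.99  0.    0.83  1.31] F [ 0.1 -1.  -1.5]
```

View pics/s5.png

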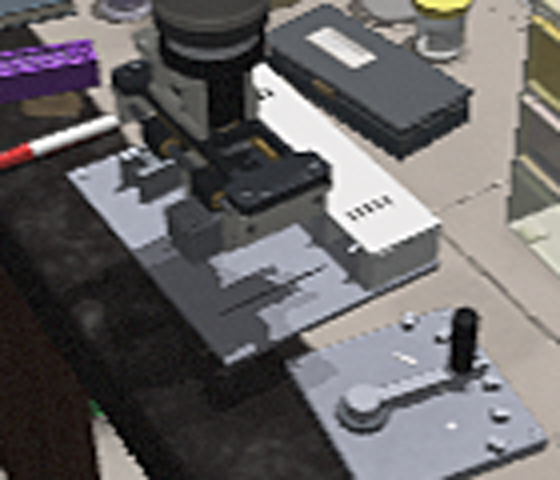

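Turned, level, plain end face towards the robot at (190,225). I'll lower it to just above the deck and start inserting.

```bash
python3 -m creep '[{"x":0,"y":30,"z":0,"ax":0,"ay":0.008,"az":0,"fingers":30},{"x":0,"y":60,"z":0,"ax":0,"ay":0.008,"az":0,"fingers":30},{"x":0,"y":75,"z":0,"ax":0,"ay":0.008,"az":0,"fingers":30},{"x":0,"y":82,"z":0,"ax":0,"ay":0.008,"az":0,"fingers":30},{"x":0,"y":82,"z":0,"ax":0,"ay":0.008,"az":0,"fingers":30},{"x":0,"y":82,"z":0,"ax":0,"ay":0.008,"az":0,"fingers":30}]' 
python3 -m creep '[{"x":-5,"y":0,"z":0,"ax":0,"ay":0,"az":0,"fingers":30},{"x":-10,"y":0,"z":0,"ax":0,"ay":0,"az":0,"fingers":30},{"x":-16,"y":0,"z":0,"ax":0,"ay":0,"az":0,"fingers":30},{"x":-22,"y":0,"z":0,"ax":0,"ay":0,"az":0,"fingers":30},{"x":-28,"y":0,"z":0,"ax":0,"ay":0,"az":0,"fingers":30},{"x":-34,"y":0,"z":0,"ax":0,"ay":0,"az":0,"fingers":30},{"x":-40,"y":0,"z":0,"ax":0,"ay":0,"az":0,"fingers":30},{"x":-40,"y":0,"z":0,"ax":0,"ay":0,"az":0,"fingers":30}]'
python3 - <<'E'
from h import *
go([.490,-.0182,.0300],np.radians(91.3))
E
```

```text
clock: 10.73
position: [0.4147, -0.02, 0.0784]
orientation: [-0.008, 0.707, -0.707, 0.008]
force: [0.2, 0.1, -0.3]
opening: 0.412
clock: 11.4
position: [0.456, -0.0193, 0.0784]
orientation: [0.007, -0.707, 0.707, -0.008]
force: [-1.6, 0.2, -1.4]
opening: 0.411
shift [-34.    1.7  -0.3] rot [-0.0003 -0.0017 -0.0017] grasp now [ 0.4561 -0.0193  0.0317] clock 11.4 open 37.8 q [-0.21  0.53  1.96  0.    0.65  1.34] F [-1.6  0.2 -1.4]
```

Forces are low, so it is going in. Continuing to about 0.488, lowering by 1.5 mm.

```bash
python3 -m creep '[{"x":-5,"y":1,"z":0,"ax":0,"ay":0,"az":0,"fingers":30},{"x":-10,"y":1,"z":0,"ax":0,"ay":0,"az":0,"fingers":30},{"x":-16,"y":1,"z":0,"ax":0,"ay":0,"az":0,"fingers":30},{"x":-22,"y":1,"z":0,"ax":0,"ay":0,"az":0,"fingers":30},{"x":-28,"y":1,"z":0,"ax":0,"ay":0,"az":0,"fingers":30},{"x":-32,"y":1,"z":0,"ax":0,"ay":0,"az":0,"fingers":30},{"x":-32,"y":1,"z":0,"ax":0,"ay":0,"az":0,"fingers":30}]'
python3 -m creep '[{"x":0,"y":0,"z":0,"ax":0,"ay":0,"az":0,"fingers":60},{"x":0,"y":0,"z":0,"ax":0,"ay":0,"az":0,"fingers":60},{"x":0,"y":0,"z":0,"ax":0,"ay":0,"az":0,"fingers":60},{"x":0,"y":-40,"z":0,"ax":0,"ay":0,"az":0,"fingers":60},{"x":0,"y":-80,"z":0,"ax":0,"ay":0,"az":0,"fingers":60},{"x":60,"y":-100,"z":0,"ax":0,"ay":0,"az":0,"fingers":0},{"x":80,"y":-100,"z":0,"ax":0,"ay":0,"az":0,"fingers":0},{"x":80,"y":-100,"z":0,"ax":0,"ay":0,"az":0,"fingers":0}]'
python3 - <<'E'
from h import *
go([.430,-.0195,.0320],np.radians(91.3))
p,d=grab_frame("scene");a=cv2.resize(p[150:270,170:310],(560,480),interpolation=cv2.INTER_CUBIC)
cv2.imwrite("pics/s6.png",a)
E
```

```text
clock: 11.98
position: [0.4876, -0.0185, 0.0773]
orientation: [0.007, -0.707, 0.707, -0.008]
force: [-0.5, -0.2, -1.1]
opening: 0.407
clock: 12.65
position: [0.3989, -0.0189, 0.1773]
orientation: [-0.01, 0.708, -0.706, 0.005]
force: [-0.8, 1.1, -1.0]
opening: 0.484
shift [-31.8  98.4   1.5] rot [ 0.0017 -0.0016  0.0073] grasp now [ 0.3986 -0.0188  0.1306] clock 12.65 open 44.6 q [-0.24  0.27  2.01 -0.    0.87  1.31] F [-0.8  1.1 -1. ]
```

View pics/s6.png

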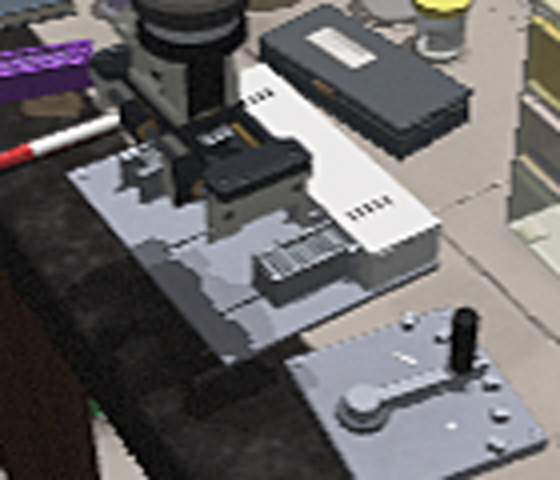

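The magazine is in the right bay, straight, with its ribs outward at (300,255). I'll push it home with closed fingers on the end face.

```bash
python3 -m creep '[{"x":-28,"y":40,"z":1,"ax":0,"ay":0,"az":0,"fingers":0},{"x":-28,"y":60,"z":1,"ax":0,"ay":0,"az":0,"fingers":0},{"x":-28,"y":80,"z":1,"ax":0,"ay":0,"az":0,"fingers":0},{"x":-28,"y":98,"z":1,"ax":0,"ay":0,"az":0,"fingers":0},{"x":-28,"y":98,"z":1,"ax":0,"ay":0,"az":0,"fingers":0},{"x":-28,"y":98,"z":1,"ax":0,"ay":0,"az":0,"fingers":0}]'
python3 -m creep '[{"x":-5,"y":0,"z":0,"ax":0,"ay":0,"az":0,"fingers":0},{"x":-10,"y":0,"z":0,"ax":0,"ay":0,"az":0,"fingers":0},{"x":-15,"y":0,"z":0,"ax":0,"ay":0,"az":0,"fingers":0},{"x":-20,"y":0,"z":0,"ax":0,"ay":0,"az":0,"fingers":0},{"x":-25,"y":0,"z":0,"ax":0,"ay":0,"az":0,"fingers":0},{"x":-28,"y":0,"z":0,"ax":0,"ay":0,"az":0,"fingers":0},{"x":-28,"y":0,"z":0,"ax":0,"ay":0,"az":0,"fingers":0}]'
python3 -m creep '[{"x":-2,"y":0,"z":0,"ax":0,"ay":0,"az":0,"fingers":0},{"x":-4,"y":0,"z":0,"ax":0,"ay":0,"az":0,"fingers":0},{"x":-5,"y":0,"z":0,"ax":0,"ay":0,"az":0,"fingers":0},{"x":-5,"y":0,"z":0,"ax":0,"ay":0,"az":0,"fingers":0}]'
```

```text
clock: 13.2
position: [0.4345, -0.0205, 0.0786]
orientation: [-0.008, 0.707, -0.707, 0.007]
force: [-0.2, 0.2, 0.5]
opening: 0.025
clock: 13.78
position: [0.4635, -0.0201, 0.0795]
orientation: [0.007, -0.707, 0.707, -0.008]
force: [-0.6, -0.4, -0.1]
opening: 0.002
clock: 14.12
position: [0.4659, -0.0197, 0.0789]
orientation: [-0.009, 0.707, -0.707, 0.006]
force: [-6.4, -0.8, 4.2]
opening: 0.005
```

```bash
python3 -m creep '[{"x":-2,"y":0,"z":0,"ax":0,"ay":0,"az":0,"fingers":0},{"x":-3,"y":0,"z":0,"ax":0,"ay":0,"az":0,"fingers":0},{"x":-3,"y":0,"z":0,"ax":0,"ay":0,"az":0,"fingers":0}]'
python3 -m creep '[{"x":20,"y":0,"z":0,"ax":0,"ay":0,"az":0,"fingers":0},{"x":40,"y":0,"z":0,"ax":0,"ay":0,"az":0,"fingers":0},{"x":40,"y":-40,"z":0,"ax":0,"ay":0,"az":0,"fingers":0},{"x":40,"y":-80,"z":0,"ax":0,"ay":0,"az":0,"fingers":70},{"x":40,"y":-100,"z":0,"ax":0,"ay":0,"az":0,"fingers":70},{"x":40,"y":-100,"z":0,"ax":0,"ay":0,"az":0,"fingers":70}]'
python3 - <<'E'
from h import *
go([.478,.161,.13],np.radians(91.3))
p,d=grab_frame("scene");a=cv2.resize(p[150:270,170:310],(700,600),interpolation=cv2.INTER_CUBIC)
cv2.imwrite("pics/s7.png",a)
E
```

```text
clock: 14.37
position: [0.4663, -0.0195, 0.0786]
orientation: [-0.011, 0.707, -0.707, 0.004]
force: [-14.8, -3.4, 9.7]
opening: 0.003
clock: 14.87
position: [0.4328, -0.0211, 0.1835]
orientation: [0.004, -0.706, 0.708, -0.011]
force: [0.4, 0.0, 0.8]
opening: 0.177
shift [ -48.9    6.8 -181.2] rot [-0.0022 -0.0019 -0.0091] grasp now [ 0.4332 -0.0212  0.1368] clock 14.8667 open 16.3 q [-0.23  0.31  1.92  0.    0.9   1.32] F [0.4 0.  0.8]
```

View pics/s7.png

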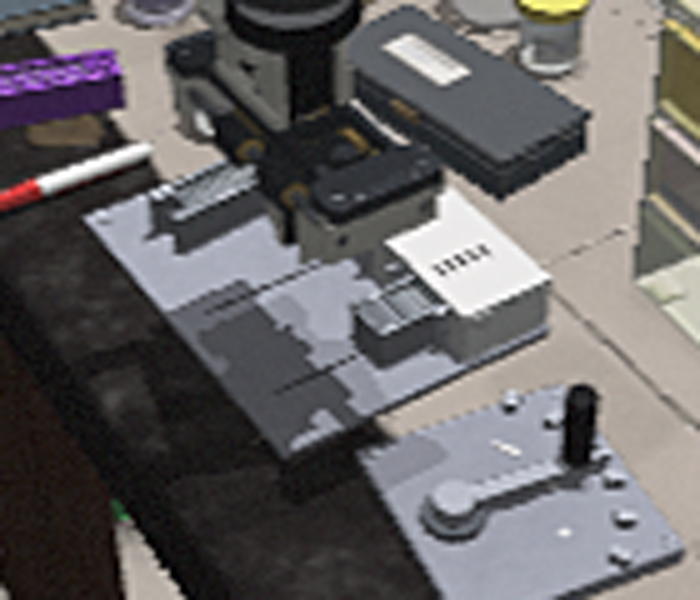

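The right magazine hit the rear stop and sticks out about 38 mm. The left one has been knocked outward (front end now at (160,215)), so I'll measure it from above.

Run:
```python
from h import *
p,d=grab_frame("top");a=cv2.resize(p[185:255,180:280],(800,560),interpolation=cv2.INTER_CUBIC)
cv2.imwrite("pics/t8.png",a)
```

```text
(no output)
```

View pics/t8.png

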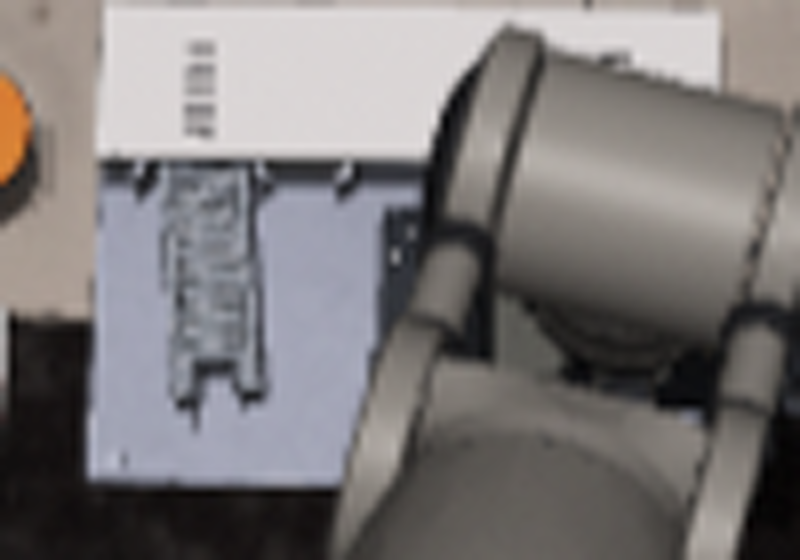

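Run:
```python
from h import *
def r(x,y,z):return ray("top",180+(x+.5)/8-.5,185+(y+.5)/8-.5,z)
fl,fr,ml,mr=[r(*q,.040) for q in((172,404),(266,400),(163,205),(249,200))]
print(fl,fr,ml,mr)
f=(fl+fr)/2;m=(ml+mr)/2;e=m-f;print("front",f,"axis yaw",np.degrees(np.arctan2(e[1],e[0])))
for l in ((172,404,163,205),(266,400,249,200)):
    a=r(l[0],l[1],.04);b=r(l[2],l[3],.04);e=b-a;print(np.degrees(np.arctan2(e[1],e[0])))
e=fr-fl;print("end yaw",np.degrees(np.arctan2(e[0],-e[1])))
u=(m-f)/np.linalg.norm(m-f);g=f+u*.030;print("grip",g,"rib end",f+u*.11)
go([g[0],g[1],.13],np.arctan2(u[1],u[0])+np.pi/2)
```

```text
[0.41233219 0.16927817 0.04      ] [0.41546084 0.12907857 0.04      ] [0.49903595 0.17814995 0.04      ] [0.50255523 0.14097577 0.04      ]
front [0.41389652 0.14917837 0.04      ] axis yaw 6.814565974019611
5.842339135685831
7.778532863799837
end yaw 4.450240100721886
grip [0.44368458 0.15273806 0.04      ] rib end [0.52311941 0.16223057 0.04      ]
shift [ -16.4    3.  -173.2] rot [-0.0006 -0.0982 -0.0022] grasp now [ 0.4309 -0.0207  0.1331] clock 14.9667 open 23.7 q [-0.23  0.31  1.93  0.    0.9   1.32] F [ 0.   0.5 -0.7]
```

```bash
python3 -m creep '[{"x":-16,"y":0,"z":-173,"ax":0,"ay":-0.09,"az":0,"fingers":75},{"x":-16,"y":0,"z":-173,"ax":0,"ay":-0.09,"az":0,"fingers":75},{"x":-16,"y":0,"z":-173,"ax":0,"ay":-0.09,"az":0,"fingers":75},{"x":-16,"y":0,"z":-173,"ax":0,"ay":-0.09,"az":0,"fingers":75},{"x":-16,"y":0,"z":-173,"ax":0,"ay":-0.09,"az":0,"fingers":75},{"x":-16,"y":0,"z":-173,"ax":0,"ay":-0.09,"az":0,"fingers":75},{"x":-16,"y":0,"z":-173,"ax":0,"ay":-0.09,"az":0,"fingers":75}]' 15
python3 - <<'E'
from h import *
go([.444,.1528,.03],np.radians(96.3))
E
```

```text
clock: 15.55
position: [0.4422, 0.1525, 0.1779]
orientation: [0.041, -0.706, 0.706, -0.039]
force: [-0.5, -0.4, 0.6]
opening: 0.771
shift [ -2.2 101.2  -0.2] rot [-0.0005  0.0025  0.0029] grasp now [0.442  0.1524 0.1312] clock 15.55 open 70.9 q [ 0.17  0.37  1.83 -0.    0.94  1.63] F [-0.5 -0.4  0.6]
```

```bash
python3 -m creep '[{"x":-2,"y":40,"z":0,"ax":0,"ay":0,"az":0,"fingers":75},{"x":-2,"y":80,"z":0,"ax":0,"ay":0,"az":0,"fingers":75},{"x":-2,"y":101,"z":0,"ax":0,"ay":0,"az":0,"fingers":75},{"x":-2,"y":101,"z":0,"ax":0,"ay":0,"az":0,"fingers":30},{"x":-2,"y":101,"z":0,"ax":0,"ay":0,"az":0,"fingers":30},{"x":-2,"y":101,"z":0,"ax":0,"ay":0,"az":0,"fingers":30},{"x":-2,"y":101,"z":0,"ax":0,"ay":0,"az":0,"fingers":30},{"x":-2,"y":101,"z":0,"ax":0,"ay":0,"az":0,"fingers":30}]' 15
python3 -m creep '[{"x":0,"y":0,"z":0,"ax":0,"ay":0,"az":0,"fingers":30},{"x":0,"y":0,"z":0,"ax":0,"ay":0,"az":0,"fingers":30},{"x":0,"y":0,"z":0,"ax":0,"ay":0,"az":0,"fingers":30},{"x":0,"y":0,"z":0,"ax":0,"ay":0,"az":0,"fingers":30}]'
python3 - <<'E'
from h import *
go([.410,.157,.03],np.radians(91.3))
E
```

```text
clock: 16.22
position: [0.4451, 0.1522, 0.0786]
orientation: [-0.039, 0.706, -0.706, 0.039]
force: [0.8, 1.0, 0.6]
opening: 0.504
clock: 16.55
position: [0.445, 0.1528, 0.0786]
orientation: [0.039, -0.706, 0.706, -0.039]
force: [-1.3, -2.2, 4.4]
opening: 0.415
shift [34.3  1.9 -8.1] rot [-0.0002  0.0883 -0.0005] grasp now [0.445  0.1528 0.0319] clock 16.55 open 38.2 q [ 0.17  0.54  1.92 -0.    0.68  1.63] F [-1.3 -2.2  4.4]
```

```bash
python3 -m creep '[{"x":8,"y":1,"z":0,"ax":0,"ay":0,"az":0,"fingers":30},{"x":17,"y":1,"z":0,"ax":0,"ay":0,"az":0,"fingers":30},{"x":26,"y":1,"z":0,"ax":0,"ay":0,"az":0,"fingers":30},{"x":34,"y":1,"z":-4,"ax":0,"ay":0.02,"az":0,"fingers":30},{"x":34,"y":1,"z":-8,"ax":0,"ay":0.06,"az":0,"fingers":30},{"x":34,"y":1,"z":-8,"ax":0,"ay":0.087,"az":0,"fingers":30},{"x":34,"y":1,"z":-8,"ax":0,"ay":0.087,"az":0,"fingers":30}]'
python3 -m creep '[{"x":0,"y":0,"z":0,"ax":0,"ay":0,"az":0,"fingers":60},{"x":0,"y":0,"z":0,"ax":0,"ay":0,"az":0,"fingers":60},{"x":0,"y":0,"z":0,"ax":0,"ay":0,"az":0,"fingers":60},{"x":0,"y":0,"z":0,"ax":0,"ay":0,"az":0,"fingers":60}]'
python3 - <<'E'
from h import *
go([.462,.159,.029],np.radians(91.3))
p,d=grab_frame("scene");a=cv2.resize(p[150:270,170:310],(700,600),interpolation=cv2.INTER_CUBIC)
cv2.imwrite("pics/s9.png",a)
E
```

```text
clock: 17.13
position: [0.4109, 0.1576, 0.0784]
orientation: [-0.007, 0.707, -0.707, 0.009]
force: [-1.3, 1.0, 12.0]
opening: 0.415
clock: 17.47
position: [0.4099, 0.1571, 0.077]
orientation: [0.009, -0.707, 0.707, -0.008]
force: [0.0, -0.3, -0.8]
opening: 0.636
shift [-52.1   1.3  -0.7] rot [0.     0.0012 0.0006] grasp now [0.4099 0.1571 0.0303] clock 17.4667 open 58.5 q [0.19 0.51 2.   0.   0.63 1.74] F [ 0.  -0.3 -0.8]
```

View pics/s9.png

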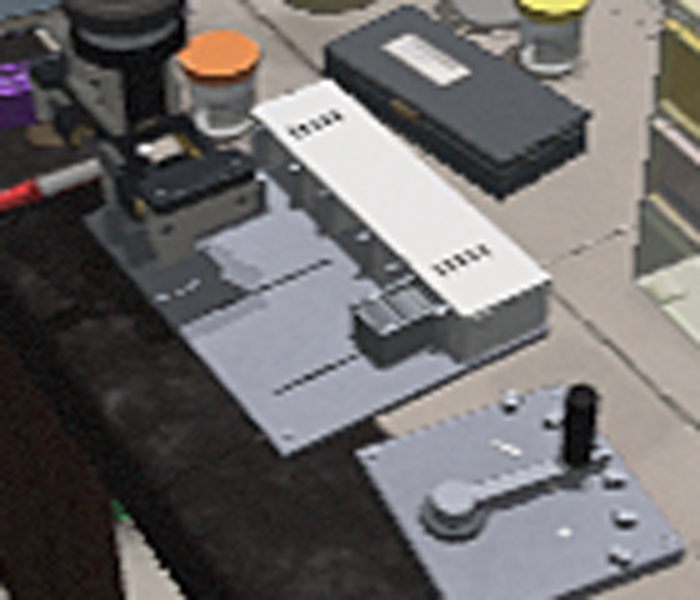

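Right magazine home at (400,320). The gripper hides the left one, so I'll regrip it nearer its ribbed end and lift.

```bash
python3 -m creep '[{"x":-25,"y":1,"z":0,"ax":0,"ay":0,"az":0,"fingers":60},{"x":-52,"y":1,"z":-1,"ax":0,"ay":0,"az":0,"fingers":60},{"x":-52,"y":1,"z":-1,"ax":0,"ay":0,"az":0,"fingers":60},{"x":-52,"y":1,"z":-1,"ax":0,"ay":0,"az":0,"fingers":60},{"x":-52,"y":1,"z":-1,"ax":0,"ay":0,"az":0,"fingers":30},{"x":-52,"y":1,"z":-1,"ax":0,"ay":0,"az":0,"fingers":30},{"x":-52,"y":1,"z":-1,"ax":0,"ay":0,"az":0,"fingers":30},{"x":-52,"y":1,"z":-1,"ax":0,"ay":0,"az":0,"fingers":30}]' 40
python3 -m creep '[{"x":0,"y":0,"z":0,"ax":0,"ay":0,"az":0,"fingers":30},{"x":0,"y":0,"z":0,"ax":0,"ay":0,"az":0,"fingers":30},{"x":0,"y":0,"z":0,"ax":0,"ay":0,"az":0,"fingers":30},{"x":0,"y":-20,"z":0,"ax":0,"ay":0,"az":0,"fingers":30},{"x":0,"y":-50,"z":0,"ax":0,"ay":0,"az":0,"fingers":30},{"x":0,"y":-85,"z":0,"ax":0,"ay":0,"az":0,"fingers":30},{"x":0,"y":-85,"z":0,"ax":0,"ay":0,"az":0,"fingers":30}]'
python3 - <<'E'
from h import *
go([.405,.159,.115],np.radians(91.3))
p,d=grab_frame("scene");cv2.imwrite("pics/s10.png",cv2.resize(p[120:240,150:290],(700,600),interpolation=cv2.INTER_CUBIC))
E
```

```text
clock: 18.18
position: [0.4615, 0.1593, 0.0762]
orientation: [0.009, -0.707, 0.707, -0.008]
force: [1.1, -1.1, -0.9]
opening: 0.414
clock: 18.77
position: [0.465, 0.1599, 0.1666]
orientation: [-0.005, 0.708, -0.706, 0.012]
force: [2.9, 0.4, -0.5]
opening: 0.413
shift [60.1  4.3 -0.5] rot [ 0.0016  0.0013 -0.0103] grasp now [0.4655 0.16   0.1199] clock 18.7667 open 38.0 q [0.18 0.42 1.79 0.   0.92 1.72] F [ 2.9  0.4 -0.5]
```

View pics/s10.png

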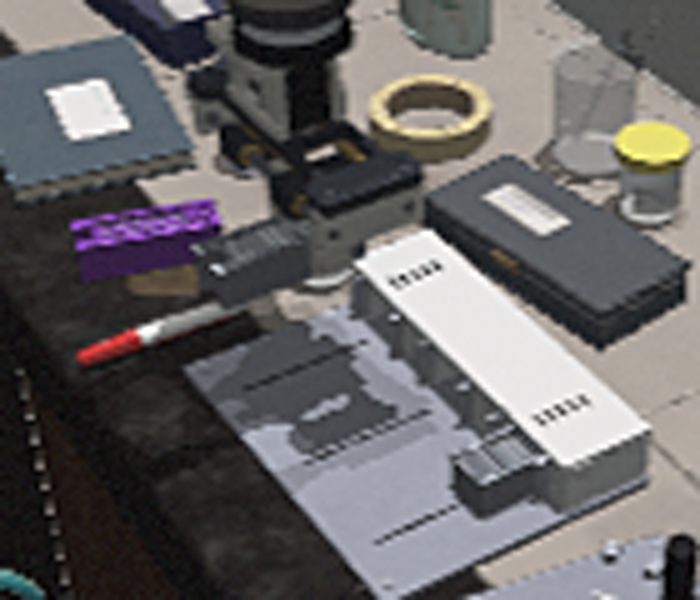

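Held level at (255,260). Half turn back, with the magazine sweeping over the deck.

```bash
python3 -m creep '[{"x":25,"y":0,"z":0,"ax":0,"ay":-0.12,"az":0,"fingers":30},{"x":55,"y":0,"z":0,"ax":0,"ay":-0.24,"az":0,"fingers":30},{"x":55,"y":0,"z":0,"ax":0,"ay":-0.36,"az":0,"fingers":30},{"x":55,"y":0,"z":0,"ax":0,"ay":-0.48,"az":0,"fingers":30},{"x":55,"y":0,"z":0,"ax":0,"ay":-0.6,"az":0,"fingers":30},{"x":55,"y":0,"z":0,"ax":0,"ay":-0.72,"az":0,"fingers":30},{"x":55,"y":0,"z":0,"ax":0,"ay":-0.84,"az":0,"fingers":30},{"x":55,"y":0,"z":0,"ax":0,"ay":-0.96,"az":0,"fingers":30}]'
python3 -m creep '[{"x":0,"y":0,"z":0,"ax":0,"ay":-0.12,"az":0,"fingers":30},{"x":0,"y":0,"z":0,"ax":0,"ay":-0.24,"az":0,"fingers":30},{"x":0,"y":0,"z":0,"ax":0,"ay":-0.36,"az":0,"fingers":30},{"x":0,"y":0,"z":0,"ax":0,"ay":-0.48,"az":0,"fingers":30},{"x":0,"y":0,"z":0,"ax":0,"ay":-0.6,"az":0,"fingers":30},{"x":0,"y":0,"z":0,"ax":0,"ay":-0.72,"az":0,"fingers":30},{"x":0,"y":0,"z":0,"ax":0,"ay":-0.84,"az":0,"fingers":30},{"x":0,"y":0,"z":0,"ax":0,"ay":-0.96,"az":0,"fingers":30}]'
python3 -m creep '[{"x":0,"y":0,"z":0,"ax":0,"ay":-0.12,"az":0,"fingers":30},{"x":0,"y":0,"z":0,"ax":0,"ay":-0.24,"az":0,"fingers":30},{"x":0,"y":0,"z":0,"ax":0,"ay":-0.36,"az":0,"fingers":30},{"x":0,"y":0,"z":0,"ax":0,"ay":-0.48,"az":0,"fingers":30},{"x":0,"y":0,"z":0,"ax":0,"ay":-0.6,"az":0,"fingers":30},{"x":0,"y":0,"z":0,"ax":0,"ay":-0.72,"az":0,"fingers":30},{"x":0,"y":0,"z":0,"ax":0,"ay":-0.84,"az":0,"fingers":30},{"x":0,"y":0,"z":0,"ax":0,"ay":-0.96,"az":0,"fingers":30}]'
python3 - <<'E'
from h import *
go([.408,.1605,.115],np.radians(91.3))
E
```

```text
clock: 19.48
position: [0.4065, 0.1578, 0.16]
orientation: [-0.337, 0.623, -0.622, 0.335]
force: [0.2, -0.5, -1.6]
opening: 0.412
clock: 20.15
position: [0.4065, 0.1578, 0.1599]
orientation: [0.586, -0.398, 0.396, -0.585]
force: [0.1, 0.2, -1.3]
opening: 0.41
clock: 20.82
position: [0.4065, 0.1578, 0.16]
orientation: [0.703, -0.083, 0.081, -0.702]
force: [-0.1, -0.7, -1.2]
opening: 0.411
shift [ 0.9 -1.7  2.9] rot [ 0.0006 -0.2546 -0.0023] grasp now [0.4063 0.1578 0.1133] clock 20.8167 open 37.8 q [ 0.19  0.35  1.94  0.    0.85 -1.14] F [-0.1 -0.7 -1.2]
```

```bash
python3 -m creep '[{"x":0,"y":0,"z":2,"ax":0,"ay":-0.12,"az":0,"fingers":30},{"x":0,"y":0,"z":2,"ax":0,"ay":-0.24,"az":0,"fingers":30},{"x":0,"y":0,"z":2,"ax":0,"ay":-0.255,"az":0,"fingers":30},{"x":0,"y":30,"z":2,"ax":0,"ay":-0.255,"az":0,"fingers":30},{"x":0,"y":60,"z":2,"ax":0,"ay":-0.255,"az":0,"fingers":30},{"x":0,"y":81,"z":2,"ax":0,"ay":-0.255,"az":0,"fingers":30},{"x":0,"y":81,"z":2,"ax":0,"ay":-0.255,"az":0,"fingers":30},{"x":0,"y":81,"z":2,"ax":0,"ay":-0.255,"az":0,"fingers":30}]'
python3 - <<'E'
from h import *
go([.484,.1618,.03],np.radians(91.3))
p,d=grab_frame("scene");cv2.imwrite("pics/s11.png",cv2.resize(p[150:250,160:270],(660,600),interpolation=cv2.INTER_CUBIC))
E
```

```text
clock: 21.48
position: [0.4069, 0.1597, 0.0794]
orientation: [0.707, 0.004, -0.007, -0.707]
force: [-0.8, 0.8, -1.0]
opening: 0.414
shift [77.2  2.4  0.9] rot [ 0.0006 -0.0075 -0.0034] grasp now [0.4067 0.1597 0.0327] clock 21.4833 open 38.1 q [ 0.2   0.5   2.01  0.    0.63 -1.39] F [-0.8  0.8 -1. ]
```

```bash
python3 -m creep '[{"x":8,"y":1,"z":0,"ax":0,"ay":-0.007,"az":0,"fingers":30},{"x":14,"y":1,"z":0,"ax":0,"ay":-0.007,"az":0,"fingers":30},{"x":20,"y":1,"z":0,"ax":0,"ay":-0.007,"az":0,"fingers":30},{"x":26,"y":1,"z":0,"ax":0,"ay":-0.007,"az":0,"fingers":30},{"x":32,"y":1,"z":0,"ax":0,"ay":-0.007,"az":0,"fingers":30},{"x":38,"y":1,"z":0,"ax":0,"ay":-0.007,"az":0,"fingers":30},{"x":42,"y":1,"z":0,"ax":0,"ay":-0.007,"az":0,"fingers":30},{"x":42,"y":1,"z":0,"ax":0,"ay":-0.007,"az":0,"fingers":30}]'
python3 - <<'E'
from h import *
go([.480,.1618,.03],np.radians(91.3))
E
```

```text
clock: 22.2
position: [0.4489, 0.1605, 0.0784]
orientation: [0.707, 0.007, -0.01, -0.707]
force: [-0.7, 0.9, -8.9]
opening: 0.408
shift [31.2  1.5  0.6] rot [ 0.0004  0.0013 -0.0039] grasp now [0.4487 0.1604 0.0317] clock 22.2 open 37.5 q [ 0.18  0.55  1.9   0.    0.69 -1.41] F [-0.7  0.9 -8.9]
```

```bash
python3 -m creep '[{"x":0,"y":1.5,"z":0,"ax":0,"ay":0,"az":0,"fingers":30},{"x":5,"y":2,"z":0,"ax":0,"ay":0,"az":0,"fingers":30},{"x":11,"y":2,"z":0,"ax":0,"ay":0,"az":0,"fingers":30},{"x":17,"y":2,"z":0,"ax":0,"ay":0,"az":0,"fingers":30},{"x":23,"y":2,"z":0,"ax":0,"ay":0,"az":0,"fingers":30},{"x":29,"y":2,"z":0,"ax":0,"ay":0,"az":0,"fingers":30},{"x":32,"y":2,"z":0,"ax":0,"ay":0,"az":0,"fingers":30},{"x":32,"y":2,"z":0,"ax":0,"ay":0,"az":0,"fingers":30}]'
python3 -c "
from h import *
go([.480,.1618,.03],np.radians(91.3))"
```

```text
clock: 22.87
position: [0.4828, 0.1614, 0.0774]
orientation: [-0.707, -0.009, 0.008, 0.707]
force: [0.1, 0.1, -1.7]
opening: 0.413
shift [-2.8  0.7  0.4] rot [-0.0003  0.0012  0.0016] grasp now [0.4829 0.1615 0.0307] clock 22.8667 open 38.0 q [ 0.17  0.59  1.81  0.    0.73 -1.42] F [ 0.1  0.1 -1.7]
```

```bash
python3 -m creep '[{"x":0,"y":0,"z":0,"ax":0,"ay":0,"az":0,"fingers":60},{"x":0,"y":0,"z":0,"ax":0,"ay":0,"az":0,"fingers":60},{"x":0,"y":0,"z":0,"ax":0,"ay":0,"az":0,"fingers":60},{"x":0,"y":-40,"z":0,"ax":0,"ay":0,"az":0,"fingers":60},{"x":0,"y":-70,"z":0,"ax":0,"ay":0,"az":0,"fingers":60},{"x":-40,"y":-70,"z":0,"ax":0,"ay":0,"az":0,"fingers":0},{"x":-60,"y":-70,"z":0,"ax":0,"ay":0,"az":0,"fingers":0},{"x":-60,"y":-70,"z":0,"ax":0,"ay":0,"az":0,"fingers":0}]'
python3 -m creep '[{"x":0,"y":0,"z":0,"ax":0,"ay":0,"az":0,"fingers":0},{"x":0,"y":0,"z":0,"ax":0,"ay":0,"az":0,"fingers":0},{"x":0,"y":0,"z":0,"ax":0,"ay":0,"az":0,"fingers":0},{"x":0,"y":30,"z":0,"ax":0,"ay":0,"az":0,"fingers":0},{"x":0,"y":50,"z":0,"ax":0,"ay":0,"az":0,"fingers":0},{"x":0,"y":70,"z":0,"ax":0,"ay":0,"az":0,"fingers":0},{"x":0,"y":70,"z":0,"ax":0,"ay":0,"az":0,"fingers":0},{"x":0,"y":70,"z":0,"ax":0,"ay":0,"az":0,"fingers":0}]'
python3 -c "
from h import *
go([.459,.1610,.032],np.radians(91.3))"
```

```text
clock: 23.53
position: [0.4174, 0.1599, 0.1475]
orientation: [0.707, 0.008, -0.01, -0.707]
force: [-1.8, 0.3, -0.2]
opening: 0.483
clock: 24.2
position: [0.4221, 0.1599, 0.0762]
orientation: [0.707, 0.008, -0.009, -0.707]
force: [0.6, 0.2, 0.6]
opening: 0.004
shift [36.9 -2.6  0.3] rot [ 0.0002  0.0012 -0.0016] grasp now [0.422  0.1599 0.0295] clock 24.2 open 0.4 q [ 0.19  0.53  1.97  0.    0.65 -1.4 ] F [0.6 0.2 0.6]
```

```bash
python3 -m creep '[{"x":6,"y":-2,"z":0,"ax":0,"ay":0,"az":0,"fingers":0},{"x":12,"y":-2,"z":0,"ax":0,"ay":0,"az":0,"fingers":0},{"x":18,"y":-2,"z":0,"ax":0,"ay":0,"az":0,"fingers":0},{"x":24,"y":-2,"z":0,"ax":0,"ay":0,"az":0,"fingers":0},{"x":30,"y":-2,"z":0,"ax":0,"ay":0,"az":0,"fingers":0},{"x":35,"y":-2,"z":0,"ax":0,"ay":0,"az":0,"fingers":0},{"x":37,"y":-2,"z":0,"ax":0,"ay":0,"az":0,"fingers":0},{"x":37,"y":-2,"z":0,"ax":0,"ay":0,"az":0,"fingers":0}]'
python3 -m creep '[{"x":2,"y":0,"z":0,"ax":0,"ay":0,"az":0,"fingers":0},{"x":4,"y":0,"z":0,"ax":0,"ay":0,"az":0,"fingers":0},{"x":5,"y":0,"z":0,"ax":0,"ay":0,"az":0,"fingers":0},{"x":5,"y":0,"z":0,"ax":0,"ay":0,"az":0,"fingers":0}]'
```

```text
clock: 24.87
position: [0.4594, 0.1609, 0.0793]
orientation: [-0.707, -0.009, 0.008, 0.707]
force: [0.3, -0.1, -0.1]
opening: 0.003
clock: 25.2
position: [0.4622, 0.161, 0.079]
orientation: [0.707, 0.007, -0.01, -0.707]
force: [-5.0, 0.4, 3.0]
opening: 0.003
```

```bash
python3 -m creep '[{"x":2,"y":0,"z":0,"ax":0,"ay":0,"az":0,"fingers":0},{"x":4,"y":0,"z":0,"ax":0,"ay":0,"az":0,"fingers":0},{"x":4,"y":0,"z":0,"ax":0,"ay":0,"az":0,"fingers":0}]'
python3 -m creep '[{"x":-20,"y":0,"z":0,"ax":0,"ay":0,"az":0,"fingers":0},{"x":-35,"y":-10,"z":0,"ax":0,"ay":0,"az":0,"fingers":0},{"x":-35,"y":-50,"z":0,"ax":0,"ay":0,"az":0,"fingers":0},{"x":-35,"y":-90,"z":0,"ax":0,"ay":0,"az":0,"fingers":60},{"x":-35,"y":-120,"z":0,"ax":0,"ay":0,"az":0,"fingers":60},{"x":-35,"y":-120,"z":0,"ax":0,"ay":0,"az":0,"fingers":60}]' 8
python3 - <<'E'
from h import *
go([.5225,-.1835,.155],np.radians(91.3))
E
```

```text
clock: 25.45
position: [0.4627, 0.1609, 0.0785]
orientation: [0.707, 0.004, -0.013, -0.707]
force: [-16.3, 0.7, 11.6]
opening: 0.001
clock: 25.95
position: [0.4355, 0.1609, 0.2051]
orientation: [-0.706, -0.013, 0.005, 0.708]
force: [2.4, 1.2, -0.4]
opening: 0.176
shift [  78.5    3.7 -346.4] rot [-0.002   0.0018  0.0116] grasp now [0.436  0.161  0.1584] clock 25.95 open 16.2 q [ 0.19  0.32  1.82  0.    0.99 -1.41] F [ 2.4  1.2 -0.4]
```

The left stop is firm at 0.4627, as expected. Going to the lever.

```bash
python3 -m creep '[{"x":40,"y":0,"z":-40,"ax":0,"ay":0,"az":0,"fingers":60},{"x":78,"y":0,"z":-346,"ax":0,"ay":0,"az":0,"fingers":60},{"x":78,"y":0,"z":-346,"ax":0,"ay":0,"az":0,"fingers":60},{"x":78,"y":0,"z":-346,"ax":0,"ay":0,"az":0,"fingers":60},{"x":78,"y":0,"z":-346,"ax":0,"ay":0,"az":0,"fingers":60},{"x":78,"y":0,"z":-346,"ax":0,"ay":0,"az":0,"fingers":60},{"x":78,"y":0,"z":-346,"ax":0,"ay":0,"az":0,"fingers":60},{"x":78,"y":0,"z":-346,"ax":0,"ay":0,"az":0,"fingers":60}]'
python3 - <<'E'
from h import *
go([.5225,-.1835,.155],np.radians(91.3))
p,d=grab_frame("top");a=cv2.resize(p[180:255,185:325],(700,375),interpolation=cv2.INTER_CUBIC)
p,d=grab_frame("scene");b=cv2.resize(p[165:225,190:320],(700,323),interpolation=cv2.INTER_CUBIC)[:225]
cv2.imwrite("pics/c12.png",np.vstack([a,b]))
E
```

```text
clock: 26.62
position: [0.514, -0.1578, 0.1991]
orientation: [0.707, 0.009, -0.008, -0.707]
force: [1.0, 0.4, -0.0]
opening: 0.653
shift [  7.9  -2.6 -25.9] rot [0.     0.0014 0.0004] grasp now [ 0.514  -0.1578  0.1524] clock 26.6167 open 60.0 q [-0.44  0.46  1.62  0.    1.06 -2.04] F [ 1.   0.4 -0. ]
```

View pics/c12.png

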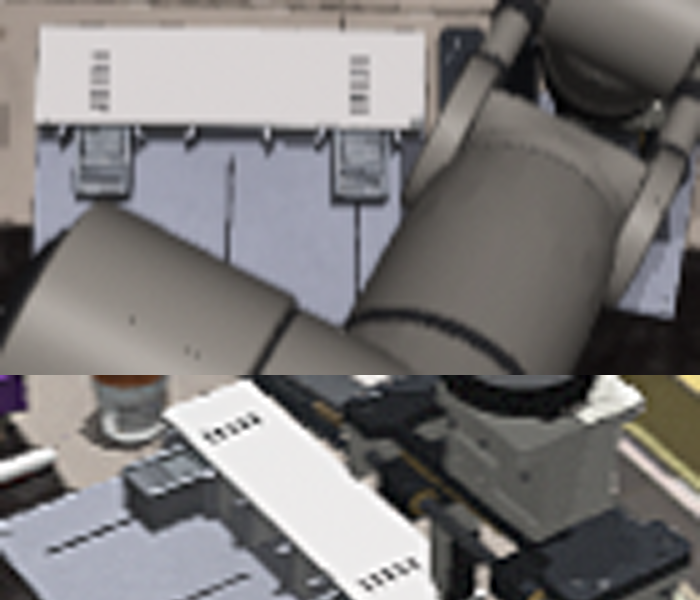

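Both magazines are home, straight and ribs outward: left end at (103,195), right at (360,198). Gripping the lever now.

```bash
python3 -m creep '[{"x":8,"y":0,"z":-26,"ax":0,"ay":0,"az":0,"fingers":60},{"x":8,"y":0,"z":-26,"ax":0,"ay":0,"az":0,"fingers":60},{"x":8,"y":30,"z":-26,"ax":0,"ay":0,"az":0,"fingers":60},{"x":8,"y":60,"z":-26,"ax":0,"ay":0,"az":0,"fingers":60},{"x":8,"y":82,"z":-26,"ax":0,"ay":0,"az":0,"fingers":60},{"x":8,"y":82,"z":-26,"ax":0,"ay":0,"az":0,"fingers":60},{"x":8,"y":82,"z":-26,"ax":0,"ay":0,"az":0,"fingers":0},{"x":8,"y":82,"z":-26,"ax":0,"ay":0,"az":0,"fingers":0}]' 8
python3 -m creep '[{"x":0,"y":0,"z":0,"ax":0,"ay":0,"az":0,"fingers":0},{"x":0,"y":0,"z":0,"ax":0,"ay":0,"az":0,"fingers":0},{"x":0,"y":0,"z":0,"ax":0,"ay":0,"az":0,"fingers":0},{"x":0,"y":0,"z":0,"ax":0,"ay":0,"az":0,"fingers":0},{"x":0,"y":0,"z":0,"ax":0,"ay":0,"az":0,"fingers":0},{"x":0,"y":0,"z":0,"ax":0,"ay":0,"az":0,"fingers":0}]'
python3 - <<'E'
from h import *
for a in(3,15,26.2):
    a=np.radians(a);go([.4426+.08*np.cos(a),-.1712+.08*np.sin(a),.07],np.radians(91.3))
E
```

```text
clock: 27.38
position: [0.5233, -0.1812, 0.1185]
orientation: [0.707, 0.009, -0.008, -0.707]
force: [0.6, 0.1, -1.2]
opening: 0.555
clock: 27.88
position: [0.523, -0.1817, 0.1178]
orientation: [0.707, 0.009, -0.008, -0.707]
force: [0.1, -1.8, 4.0]
opening: 0.213
shift [-0.2  1.1 14.7] rot [0.0007 0.0015 0.0013] grasp now [ 0.5231 -0.1817  0.0711] clock 27.8833 open 19.6 q [-0.47  0.59  1.66  0.    0.89 -2.07] F [ 0.1 -1.8  4. ]
shift [-2.4  1.1 31.3] rot [0.0007 0.0015 0.0013] grasp now [ 0.5231 -0.1817  0.0711] clock 27.8833 open 19.6 q [-0.47  0.59  1.66  0.    0.89 -2.07] F [ 0.1 -1.8  4. ]
shift [-7.6  1.1 46. ] rot [0.0007 0.0015 0.0013] grasp now [ 0.5231 -0.1817  0.0711] clock 27.8833 open 19.6 q [-0.47  0.59  1.66  0.    0.89 -2.07] F [ 0.1 -1.8  4. ]
```

```bash
python3 -m creep '[{"x":0,"y":0,"z":8,"ax":0,"ay":0,"az":0,"fingers":0},{"x":0,"y":0,"z":16,"ax":0,"ay":0,"az":0,"fingers":0},{"x":-1,"y":0,"z":24,"ax":0,"ay":0,"az":0,"fingers":0},{"x":-2,"y":0,"z":32,"ax":0,"ay":0,"az":0,"fingers":0},{"x":-5,"y":0,"z":40,"ax":0,"ay":0,"az":0,"fingers":0},{"x":-7,"y":0,"z":45,"ax":0,"ay":0,"az":0,"fingers":0},{"x":-7,"y":0,"z":46,"ax":0,"ay":0,"az":0,"fingers":0},{"x":-7,"y":0,"z":46,"ax":0,"ay":0,"az":0,"fingers":0}]'
python3 - <<'E'
from h import *
a=np.radians(26.2);go([.4426+.08*np.cos(a),-.1712+.08*np.sin(a),.07],np.radians(91.3))
E
```

```text
clock: 28.55
position: [0.5138, -0.1345, 0.1174]
orientation: [-0.707, -0.008, 0.009, 0.707]
force: [-0.5, 1.1, 7.3]
opening: 0.21
shift [ 0.5  0.7 -1.4] rot [-0.0011  0.0022 -0.0013] grasp now [ 0.5138 -0.1344  0.0707] clock 28.55 open 19.3 q [-0.4   0.56  1.72  0.    0.86 -2.  ] F [-0.5  1.1  7.3]
```

```bash
python3 -m creep '[{"x":0,"y":0,"z":0,"ax":0,"ay":0,"az":0,"fingers":50},{"x":0,"y":0,"z":0,"ax":0,"ay":0,"az":0,"fingers":50},{"x":0,"y":0,"z":0,"ax":0,"ay":0,"az":0,"fingers":50},{"x":0,"y":0,"z":0,"ax":0,"ay":0,"az":0,"fingers":50},{"x":0,"y":-40,"z":0,"ax":0,"ay":0,"az":0,"fingers":50},{"x":0,"y":-80,"z":0,"ax":0,"ay":0,"az":0,"fingers":50},{"x":0,"y":-120,"z":0,"ax":0,"ay":0,"az":0,"fingers":50},{"x":0,"y":-150,"z":0,"ax":0,"ay":0,"az":0,"fingers":50}]'
python3 -m creep '[{"x":-70,"y":0,"z":200,"ax":0,"ay":0,"az":0,"fingers":50},{"x":-70,"y":0,"z":200,"ax":0,"ay":0,"az":0,"fingers":50},{"x":-70,"y":0,"z":200,"ax":0,"ay":0,"az":0,"fingers":50},{"x":-70,"y":0,"z":200,"ax":0,"ay":0,"az":0,"fingers":50},{"x":-70,"y":0,"z":200,"ax":0,"ay":0,"az":0,"fingers":50},{"x":-70,"y":0,"z":200,"ax":0,"ay":0,"az":0,"fingers":50},{"x":-70,"y":0,"z":200,"ax":0,"ay":0,"az":0,"fingers":50},{"x":-70,"y":0,"z":200,"ax":0,"ay":0,"az":0,"fingers":50}]'
python3 - <<'E'
from h import *
p,d=grab_frame("top");a=cv2.resize(p[180:255,185:335],(700,350),interpolation=cv2.INTER_CUBIC)
p,d=grab_frame("scene");b=cv2.resize(p[195:275,190:335],(450,248),interpolation=cv2.INTER_CUBIC)
v=np.zeros((600,700,3),np.uint8);v[:350]=a;v[350:598,:450]=b
cv2.imwrite("pics/c13.png",v)
E
```

```text
clock: 29.22
position: [0.5146, -0.1357, 0.2701]
orientation: [0.707, 0.009, -0.008, -0.707]
force: [1.3, -0.2, 0.4]
opening: 0.545
clock: 29.88
position: [0.4398, 0.0626, 0.2672]
orientation: [0.707, 0.009, -0.009, -0.707]
force: [-1.0, -0.5, -0.7]
opening: 0.549
```

View pics/c13.png

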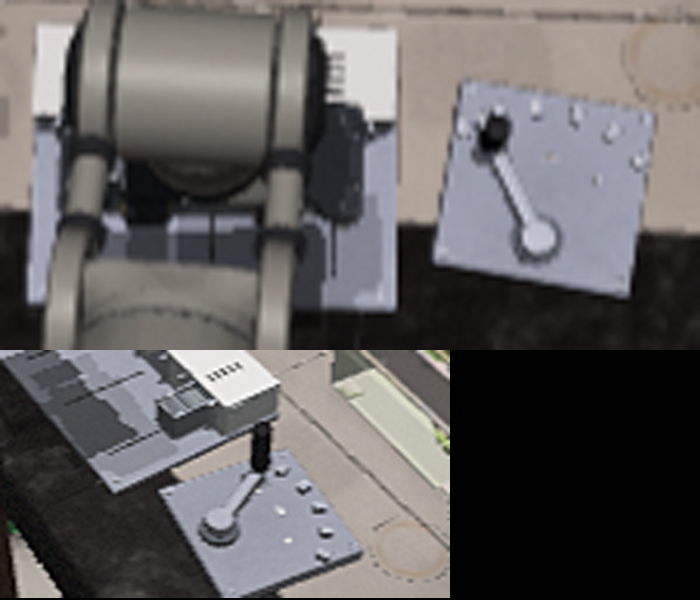

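The arm runs from the pivot (538,238) to the handle (493,130), about 26° left in the picture and between the left notch's teeth. The right magazine is still home. I'm handing the job in.

```bash
python3 -c "
from workcell import workorder,monitor
s=monitor.read_state();print(s['clock'],s['force'])
print(workorder.job_done())"
```

```text
29.9833 [-0.4875944  -0.4638042  -0.58144689]
the job is handed in; nothing more can be done
None
```

The job is done and was handed in at about 30 s on the robot clock, with the arm raised clear and touching nothing.

**What I did:**
- **Lever, first move:** I moved it from the right notch to the middle notch.
- **Magazines:** Only the left and right ones were there; the middle bay was empty. I drew each one out, turned it end for end and slid it back into its own bay. I then pushed it against the rear stop with closed fingers until it stopped moving, at about 15 N.
- **Left magazine knocked:** While I worked on the right one, the left one was knocked about 4 cm outward and turned by about 6°. I measured it again before gripping it.
- **Lever, last move:** I moved it on into the left notch.

**Last checks:**
- **Magazines:** Before the last lever move, the pictures showed both straight, equally deep and ribs outward. The stop positions agreed with the expected 38 mm of protrusion.
- **Lever:** The last picture shows it between the left notch's teeth. The gripper's own travel suggests it sits about 1° past the notch centre, well within the gap.
- **Not rechecked:** The arm hid the left magazine in the last picture, so I did not see it again after the final lever move. I did not measure the bystanders afterwards; no move touched them as far as the pictures show.

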